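Feed the core packs along the fence into the core tester

TASK

On this motor-rewinding bench, lever the core tester's cover open with the thin blade tool, stand every core pack that is on the bench on the feed bed against the fence, and then, with the push stick held in the gripper, feed them along the fence into the tester until the front pack meets the end stop and all of them are inside in line with the fence. Keep the packs against the fence as they go in, and never touch a pack with the fingers once it has started into the mouth. Finally shut the cover fully and leave both tools lying on the rubber mat, without disturbing the other things on the bench.

Things in the scene. Friction and masses are not known exactly. Their poses are not given: they have to be found in the camera images.
- tester: Fixed bench core tester: aluminium feed bed leading into a green open-topped channel. Origin on the bench below the mouth, in the fence-face plane. +y: feed direction, from open bed into the channel; +x: from bed towards fence. Local mm: bed top z 12, x -77 to 13, open bed y -320 to 0; instrument head (105 high) behind the channel, y 206 to 316, x -95 to 55.
- mouth (a point): Foot of the fence face on the bed at the mouth: tester (0, 0, 12) mm. Fence face is the plane x 0 (packs lie at x < 0); on the open bed the steel fence is 10 thick, top at z 22. Inside, the far wall continues the fence face (10 thick, top z 56); near wall x -56 to -52, top z 50.
- stop (a point): Foot of the end stop's face, where it meets the fence face: tester (0, 200, 12) mm. The channel is 200 long from the mouth.
- cover (a joint): Angle (rad) of the tester's flat grey cover: 0 shut, opens upwards to 1.9 about point cover_hinge; friction holds it at any angle (about 2 N at the lip). 4 thick, tester y 0 to 206. A shutter plate at its mouth end (x -50 to 0, down to z 20) closes the mouth when shut; with the cover open past 1.5 it is above z 60 mm, over the mouth.
- cover_hinge (a point): Mouth end of the cover's hinge line, which runs along tester y: tester (6, 0, 60) mm, on the fence side.
- cover_lip (a point): Middle of the cover's free edge, at its underside: tester (-68, 103, 60) mm when shut. The cover overhangs the near wall by 12 mm; a 10 mm high slot for the blade is left between wall top (z 50) and cover.
- blade: Blade tool, 190 long, 90 g: wooden handle 110 x 22 x 22 with a flat steel blade 80 x 20 x 3. Lies along its own x, blade to +x. Origin at the underside of the handle, at a good place to grip; handle from x -75 to 35, blade from x 35 to the tip at 115, blade mid-thickness 11 above the underside.
- blade_mid (a point): Middle of the blade tool's length, at its underside level (20 mm ahead of its origin).
- stick: Wooden push stick, 240 long, 80 g: bar 22 wide and 28 high ending in a flat head 32 wide, 28 high, 12 thick. Lies along its own x, head to +x. Origin at the underside, 80 from the tail, a good place to grip; the head's flat front face is at x 160, the tail at x -80.
- stick_mid (a point): Middle of the push stick's length, at its underside (40 mm ahead of its origin).
- mat: Fixed black rubber tool mat 170 (own x) x 280 (own y) x 3; origin at the centre of its underside. Both tools start on it, side by side roughly along its y.
- pack0: Core pack, a dark steel lamination block 60 (own x) x 40 (own y) x 32 high with slots across the top, about 0.4 kg; origin at the centre of its underside. May be absent: two or three of the three packs are present. Goes in with its length along the fence, either way round, so its origin ends 20 mm from the fence face; it starts on the bench beyond the bed.
- pack1: Core pack, a dark steel lamination block 60 (own x) x 40 (own y) x 32 high with slots across the top, about 0.4 kg; origin at the centre of its underside. May be absent: two or three of the three packs are present. Goes in with its length along the fence, either way round, so its origin ends 20 mm from the fence face; it starts on the bench beyond the bed.
- pack2: Core pack, a dark steel lamination block 60 (own x) x 40 (own y) x 32 high with slots across the top, about 0.4 kg; origin at the centre of its underside. May be absent: two or three of the three packs are present. Goes in with its length along the fence, either way round, so its origin ends 20 mm from the fence face; it starts on the bench beyond the bed.
- jar: Bystander: amber glass jar with black lid, 72 wide, 70 high.
- spool: Bystander: copper wire spool, 70 wide, 60 high.
- coil: Bystander: flat copper ring coil, 100 wide, 18 high.
- bearing: Bystander: steel bearing ring, 48 wide, 14 high.
- endbell: Bystander: aluminium motor end bell, 96 wide, 28 high.
- screwdriver: Bystander: screwdriver lying on the bench.
Not all that is in view belongs to the job. What is shaped like the pack1 but brown or green is not meant.

How it is judged:
By the outcome, as a careful person would: the job done as asked, in the order asked, and still so for the second after the job is handed in, with the robot touching nothing.
Of pack0, pack1, pack2 only 2 to 3 are there at a start; the rules pass over those that are not, and their reading is None.
At some moment in a run one of blade, stick may be knocked a few centimetres aside while the robot is not near it.
Once in a run the grip may slacken for a moment while it holds something.
It also fails if it takes over 210 s, if anything falls off the work surface, if the arm or the gripper's body presses on something with over 40 N, if the wrist force passes 120 N, or if a joint passes its speed limit or range.

ROBOT

A 6-joint arm with a two-finger parallel gripper is mounted at the origin on the work surface. World frame = base frame: x ahead of the robot, y to its left, z up, the work surface at z = 0. Lengths are in m, angles in rad, forces in N, time in s.
With the tool pointing down it reaches from about 0.35 to 0.975 m from the base axis. Payload 4.9 kg.
Tool frame: the origin (TCP) lies on the front face of the gripper's body, between the roots of the fingers; the fingertips stand ctrl.tip_extent ahead of it and the grasp point (between the pads) lies 54 mm ahead of it (ctrl.tip_extent is the distance from the TCP to the fingertips, in m); z points along the fingers, y is the line along which they close (so a half turn about z gives the same grasp; the last joint's range is limited). The gripper opens to 85 mm and grips with 20 to 120 N. Pads are 22 mm wide; open, the fingers measure 114 mm over their backs; the gripper's body (76 mm by 85 mm) begins 54 mm behind the grasp point. The pads swing forward as they close: fully open they stand 13 mm farther back than shut.
Start: joints at [0.983, 0.053, 1.613, -0, 1.476, -0.119], TCP at [0.282, 0.558, 0.304] pointing down, gripper open.
Joint ranges: [-3.01, 3.01], [-1.01, 2.22], [0.06, 2.58], [-1.02, 4.17], [0.09, 2.62], [-3.14, 3.14]. Speed limits (rad/s): [2.57, 2.57, 3.14, 3.14, 3.14, 3.14].

INTERFACE

Orientations are given as a rotation vector (axis times angle).
In Python, from station import ctrl gives the robot as it stands.
- The arm moves only by the tool apply_moves, never from a script. Its argument "rows" is one flat list of numbers, 6 for each row, row after row: the shift along the tool's x, y, z normalised to -1 to 1, where 1 is 0.6 m, then the turn, a rotation vector about the tool's x, y, z normalised to -1 to 1, where 1 is 90 degrees. A call has 1 to 20 rows; each row is the pose to reach, as a shift and turn from the pose commanded when the call began, along the tool's axes at that moment; what a row does not reach only later rows make up. A row lasts 1/10 s, in which the tool goes at most 50 mm and 8.59 degrees, less where a joint would pass 70% of its speed; a pose out of reach is approached as far as the arm can. A call with a number of a shift or a turn outside -1 to 1 is refused whole. A call with a gripper value outside its range is refused whole. "grip" is the opening, from 0 (shut) to 1 (fully open), set as the call begins (left out, the last holds). The fingers move at their own pace and stop on an object; "grip_force" is the grip in N (left out, the last holds). Time passes only in rows, so rows that repeat a pose let the fingers close. It gives the time, the measured TCP pose, the force, the opening and the grip force at its end, in the units of the state.
- ctrl.get_obs(): the state, without advancing time (a new reading comes with each control period).
- ctrl.get_image(name): name is "side" or "top"; returns (picture, depth): 400x640x3 uint8, blue, green, red; 400x640 float32, m along the optical axis (not along the pixel's ray), 0 where there is no reading.
- ctrl.camera_model(name): a dict with "mtx" (3x3 intrinsics, pixels), "R" (3x3) and "t" (3): a world point X has camera coordinates R X + t. Camera axes: x right, y down, z forward; pixel columns grow to the right and rows downward; lengths in m; the calibration is good to about 2 mm. A picture is of the moment at which its call begins. camera_model takes no time and is no camera call.
- ctrl.finish_job(): hands the job in; it is judged then, once.
The state is a dict: "t": time; "q": joint angles; "dq": joint speeds; "effort": joint torques, N m; "tool_pos": TCP position; "tool_rot": TCP orientation; "contact_force": force on the tool from outside, world axes, zero at the start; "wrist_torque": the same for the moment, N m; "opening": finger opening in m; "grip_force": force on a finger pad.
Only numpy, scipy, OpenCV 4.12 (cv2) and the standard library are available. Lean on these libraries where they do the work, as an engineer would, in place of code of your own. Each camera call takes 0.05 s, during which the arm holds its last target. There are 200 camera calls.

## Working session

There is one attempt and no reset: what is moved stays moved. The work goes in short steps, Python scripts to look and compute and a tool call to move; the robot and the scene stay as the last step left them, time stands still between calls to the robot, and variables do not carry over. Pictures are saved under pics/ and viewed, at most 14 in all, crops included, and the job is handed in when it is done.

Besides the shell and the picture viewer there is one more tool, called after ">>>" as name(argument=value, ...), one argument or row to a line, values as JSON. apply_moves: Moves the arm, as the interface text tells. Its arguments: {"type":"object","properties":{"rows":{"type":"array","items":{"type":"number"}},"grip":{"type":"number"},"grip_force":{"type":"number"}},"required":["rows"]}

```bash
ls; mkdir -p pics; python3 - <<'E'
from station import ctrl
import cv2,numpy as np
for n in("top","side"):
    im,d=ctrl.get_image(n); cv2.imwrite(f"pics/{n}0.png",im); np.save(f"{n}0.npy",d)
    m=ctrl.camera_model(n); print(n,m, -np.array(m["R"]).T@m["t"])
print(ctrl.get_obs(),ctrl.tip_extent)
E
```

```text
pics
top {'mtx': array([[454.28039386,   0.        , 321.31014257],
       [  0.        , 454.28039386, 194.77278756],
       [  0.        ,   0.        ,   1.        ]]), 'R': array([[-0.01222387, -0.99989506,  0.00777495],
       [-0.99773456,  0.0116823 , -0.06625152],
       [ 0.06615374, -0.00856719, -0.99777266]]), 't': array([-0.01438657,  0.57217032,  1.43903011])} [ 0.47550102 -0.00874089  1.47384391]
side {'mtx': array([[436.13339791,   0.        , 319.59115565],
       [  0.        , 436.13339791, 196.13539734],
       [  0.        ,   0.        ,   1.        ]]), 'R': array([[-0.99026369, -0.13906205,  0.00629113],
       [-0.10764834,  0.73634643, -0.66798636],
       [ 0.0882591 , -0.66215986, -0.74414693]]), 't': array([0.56055868, 0.1451979 , 1.13861652])} [0.47023794 0.72498264 0.94076166]
{'t': 0.1, 'q': array([ 9.82993400e-01,  5.33205339e-02,  1.61416717e+00,  2.66503754e-05,
        1.47600136e+00, -1.18986814e-01]), 'dq': array([ 6.06152570e-04, -1.61608514e-03, -4.70873386e-03, -5.95907379e-05,
       -6.08313538e-04, -6.09644500e-04]), 'effort': array([ 6.44641887e-05, -3.94903708e+01, -3.71362925e+01, -1.29675736e-04,
        3.90005283e-03, -2.22683951e-05]), 'tool_pos': array([0.28214057, 0.55720994, 0.30276116]), 'tool_rot': array([-7.29534535e-01, -3.05501167e+00,  2.77977375e-03]), 'contact_force': array([-0.71537558, -0.60958182,  0.33518354]), 'wrist_torque': array([-0.00439359, -0.00045686,  0.00348684]), 'grip_force': 0.0, 'opening': 0.08547230863117772} 0.0726
```

View pics/top0.png

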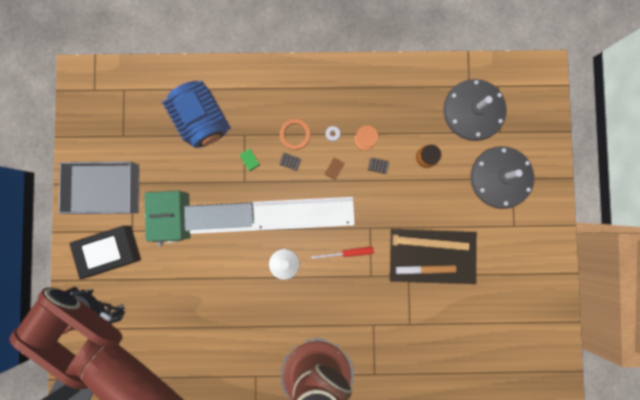

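View pics/side0.png

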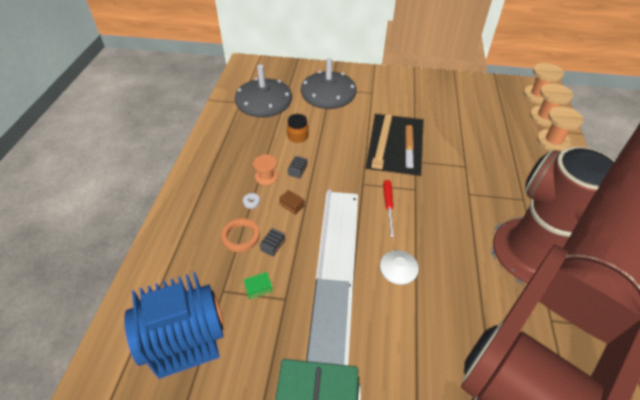

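```bash
cat > h.py <<'E'
from station import ctrl
import cv2,numpy as np
def ray(n,uv,z):
    m=ctrl.camera_model(n);R=np.array(m["R"]);c=-R.T@m["t"]
    uv=np.atleast_2d(np.asarray(uv,float))
    d=np.c_[uv,np.ones(len(uv))]@np.linalg.inv(m["mtx"]).T@R
    return (c+d*((z-c[2])/d[:,2])[:,None])[:,:2]
def pix(n,X):
    m=ctrl.camera_model(n);p=(np.atleast_2d(X)@np.array(m["R"]).T+m["t"])@m["mtx"].T
    return p[:,:2]/p[:,2:]
def height(n,d):
    m=ctrl.camera_model(n);R=np.array(m["R"]);v,u=np.indices(d.shape)
    p=np.stack([u,v,np.ones_like(u)],-1)@np.linalg.inv(m["mtx"]).T*d[...,None]
    return (p-m["t"])@R
def rects(n,mask,z,amin=20):
    out=[]
    for c in cv2.findContours(mask.astype(np.uint8),cv2.RETR_EXTERNAL,cv2.CHAIN_APPROX_NONE)[0]:
        if cv2.contourArea(c)<amin: continue
        m=cv2.moments(c);uv=[m['m10']/m['m00'],m['m01']/m['m00']]
        (x,y),(w,h),a=cv2.minAreaRect((ray(n,c[:,0,:],z)*1000).astype(np.float32))
        if w<h: w,h,a=h,w,a+90
        out.append((np.round(uv),np.round([x,y,w,h],1),round((a+90)%180-90,1)))
    return out
E
python3 - <<'E'
from h import *
for n in("top","side"):
    im=cv2.imread(f"pics/{n}0.png");d=np.load(f"{n}0.npy");P=height(n,d)
    hsv=cv2.cvtColor(im,cv2.COLOR_BGR2HSV)
    g=im.max(2).astype(int);sp=g-im.min(2)
    for lab,mk,z in(("dark",(g<95)&(sp<30),.032),("darkmat",(g<60),.003),("brightbed",(g>185)&(sp<45),.012),("green",(hsv[...,0]>50)&(hsv[...,0]<85)&(hsv[...,1]>90),.03),("greycover",(g>110)&(g<180)&(sp<30),.064)):
        print(n,lab)
        for r in rects(n,mk,z,40):
            u,v=r[0].astype(int)
            if 50<u<580 and 50<v: print(r,"z",np.round(P[v,u]*1000))
E
python3 - <<'E'
import cv2
im=cv2.imread("pics/top0.png")
cv2.imwrite("pics/c1.png",cv2.resize(im[140:290,140:400],None,fx=3,fy=3,interpolation=cv2.INTER_CUBIC))
E
```

```text
top dark
(array([317., 397.]), array([-53.3,   1.3,  77.2,  15. ]), 89.1) z [ 476.   -9. 1474.]
(array([ 69., 393.]), array([-26.7, 770.2, 149.5,  45. ]), 89.1) z [-15. 738.  78.]
(array([334., 376.]), array([ 10.7, -52.1, 127.3,  36. ]), 53.0) z [ 84. -46. 268.]
(array([ 85., 303.]), array([246.3, 726.5, 260.7,  81.9]), 71.2) z [302. 531. 407.]
(array([434., 260.]), array([ 373.1, -370.6,  268.2,  160.1]), 87.8) z [ 358. -382.    1.]
(array([105., 251.]), array([402.5, 661.2, 198.4, 118.8]), -72.2) z [403. 647.  62.]
(array([183., 212.]), array([511.2, 413. , 148.7,  26.1]), 1.8) z [520. 405.  73.]
(array([134., 188.]), array([600.1, 573.1, 153. ,  19. ]), 0.9) z [599. 571.  38.]
(array([ 65., 187.]), array([605.6, 790. , 147.1,  32.3]), -2.3) z [604. 785.  43.]
(array([512., 176.]), array([ 618.3, -609.8,  191.4,  176.6]), -12.2) z [ 615. -593.  123.]
(array([431., 154.]), array([ 696.5, -372.8,   55.2,   54.6]), -1.5) z [ 691. -363.   77.]
(array([216., 133.]), array([766.1, 321.4, 131.2,  42.9]), -43.7) z [757. 296. 114.]
(array([484., 110.]), array([ 833.8, -533.3,  195. ,  161.
[... 4057 characters left out ...]
rray([482., 351.]), array([182.6, 317.3, 159.9,   4.2]), 55.8) z [340. 540. 541.]
(array([328., 322.]), array([500.8, 293. , 194.1,  84.9]), -87.7) z [506. 302.  66.]
(array([399., 253.]), array([359.4, 100.7,  55.2,  14. ]), 0.5) z [352.  67.  17.]
(array([535., 214.]), array([  6.5, -79.2,  88.6,  19.3]), -80.9) z [ 65.  24. 172.]
(array([539., 168.]), array([ -31.8, -249.2,  203. ,    9.3]), 59.1) z [ 87. -16. 277.]
(array([261.,  80.]), array([ 869.1, -587.3,  132.9,   40.6]), -72.9) z [ 837. -508.  108.]
(array([510.,  70.]), array([ -27.5, -768.2,  170.7,   54.1]), -0.2) z [ -454. -2037.  -677.]
(array([ 80., 173.]), array([1295.8, -437.3, 1925.7,  777.6]), -56.0) z [1974. -748. -738.]
```

View pics/c1.png

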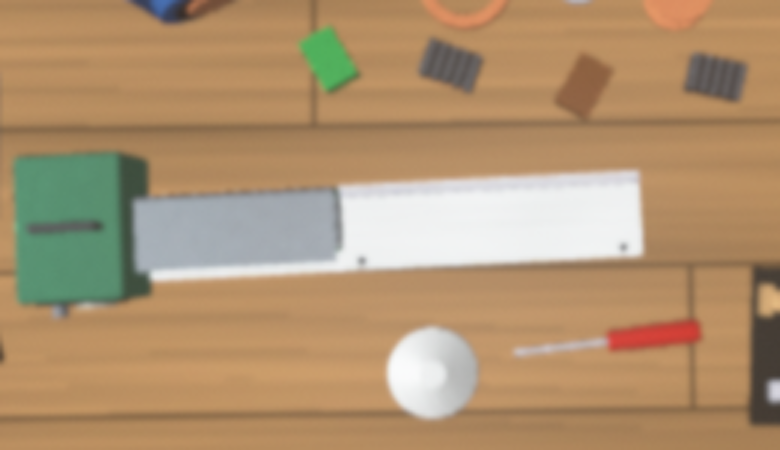

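```bash
cat >> h.py <<'E'
def edge(n,g,z,cols=None,rows=None,lo=0,hi=0,thr=None):
    """subpixel threshold crossing along columns (or rows), cast on z, line fit -> mean point, dir deg, rms mm"""
    pts=[]
    for k in (cols if cols is not None else rows):
        p=(g[lo:hi,k] if cols is not None else g[k,lo:hi]).astype(float)
        gr=np.diff(p);i=np.argmax(abs(gr))
        w=np.clip(np.arange(i-2,i+3),0,len(gr)-1);wt=abs(gr[w]);s=(w*wt).sum()/wt.sum()+.5+lo
        pts.append((k,s) if cols is not None else (s,k))
    q=ray(n,pts,z)*1000
    vx,vy,x,y=cv2.fitLine(q.astype(np.float32),cv2.DIST_HUBER,0,.01,.01).ravel()
    r=(q-[x,y])@[-vy,vx]
    return np.round([x,y],1),round(np.degrees(np.arctan2(vy,vx))%180,2),round(r.std(),2)
def tl(e,th,O): # express in tester coords
    c,s=np.cos(th),np.sin(th);d=np.asarray(e)-O;return np.array([c*d[0]+s*d[1],-s*d[0]+c*d[1]])
E
python3 - <<'E'
from h import *
im=cv2.imread("pics/top0.png");b=im[...,0]
print("bed near z12",edge("top",b,.012,cols=range(262,348),lo=220,hi=238))
print("bed far z12/22",edge("top",b,.012,cols=range(262,348),lo=190,hi=206))
print("bed end z12",edge("top",b,.012,rows=range(205,224),lo=345,hi=362))
print("cover mouth z64",edge("top",b,.064,rows=range(206,222),lo=244,hi=262))
print("cover near z64",edge("top",b,.064,cols=range(195,245),lo=222,hi=234))
print("cover far z64",edge("top",b,.064,cols=range(195,245),lo=197,hi=210))
im=cv2.imread("pics/side0.png");b=im[...,0]
print("S bed near",edge("side",b,.012,rows=range(200,270),lo=350,hi=365))
print("S bed end",edge("side",b,.012,cols=range(334,354),lo=184,hi=202))
print("S cover mouth",edge("side",b,.064,cols=range(318,346),lo=272,hi=290))
# tools, packs
for n in("top","side"):
    im=cv2.imread(f"pics/{n}0.png");P=height(n,np.load(f"{n}0.npy"))*1000;hsv=cv2.cvtColor(im,cv2.COLOR_BGR2HSV)
    mat=(abs(P[...,0]-370)<110)&(abs(P[...,1]+370)<160)
    print(n,"wood",rects(n,mat&(hsv[...,1]>90)&(im.max(2)>110)&(P[...,2]<60),.026,15))
    print(n,"steel",rects(n,mat&(hsv[...,1]<60)&(im.max(2)>130),.015,15))
    for c in((676,92),(661,-190)):
        m=(abs(P[...,0]-c[0])<50)&(abs(P[...,1]-c[1])<50)&(im.max(2)<125)&(im.max(2).astype(int)-im.min(2)<38)
        print(n,"pack",rects(n,m,.032,15)); t=m&(P[...,2]>25);print("  top pts mean",P[t].mean(0).round(1),rects(n,t,.032,15))
im=cv2.imread("pics/top0.png")
cv2.imwrite("pics/c2.png",cv2.resize(im[220:295,380:490],None,fx=6,fy=6,interpolation=cv2.INTER_CUBIC))
E
```

```text
bed near z12 (array([468.1,  33.6], dtype=float32), np.float32(92.03), np.float64(0.23))
bed far z12/22 (array([561.1,  31. ], dtype=float32), np.float32(92.2), np.float64(0.17))
bed end z12 (array([ 509.2, -124.1], dtype=float32), np.float32(2.28), np.float64(0.19))
cover mouth z64 (array([513.3, 190.2], dtype=float32), np.float32(1.86), np.float64(0.17))
cover near z64 (array([457.8, 300.2], dtype=float32), np.float32(91.25), np.float64(0.54))
cover far z64 (array([543.6, 273.2], dtype=float32), np.float32(92.3), np.float64(0.33))
S bed near (array([466.9,  21.9], dtype=float32), np.float32(91.93), np.float64(0.17))
S bed end (array([ 508.1, -126.2], dtype=float32), np.float32(2.58), np.float64(0.23))
S cover mouth (array([511.6, 196.5], dtype=float32), np.float32(2.47), np.float64(0.2))
top wood [(array([430., 257.]), array([ 371.5, -363.7,  316.5,  216.5]), -89.9)]
top steel [(array([408., 270.]), array([ 330.2, -294.8,   76.9,   22.1]), 89.3)]
top pack [(array([290., 161.]), array([679.5,  77.7,  57.4,  38. ]), 68.7)]
  top pts mean [679.6  77.7  32. ] [(array([290., 161.]), array([679.9,  77.7,  56.8,  37.6]), 70.8)]
top pack [(array([378., 165.]), array([ 663.6, -203.4,   57.3,   39.1]), 75.2)]
  top pts mean [ 664.4 -203.9   31.2] [(array([378., 165.]), array([ 664.3, -203.9,   56.6,   37.6]), 75.2)]
side wood [(array([409., 137.]), array([ 328.3, -386. ,  119.9,   22.1]), -89.6), (array([391., 153.]), array([ 372.7, -340.9,  318. ,  214.1]), -89.9)]
side steel [(array([409., 158.]), array([ 327.6, -295.2,   79.3,   18.8]), -89.6)]
side pack [(array([272., 242.]), array([676.6,  88.1,  73.7,  49.3]), 70.4)]
  top pts mean [678.4  81.9  31.5] [(array([272., 240.]), array([678.5,  81.9,  63.3,  41.8]), 71.1)]
side pack [(array([297., 167.]), array([ 661.2, -192.5,   83.2,   46.8]), 77.9)]
  top pts mean [ 662.5 -201.5   31.5] [(array([297., 164.]), array([ 662.5, -200.7,   67.6,   40.6]), 76.5)]
```

View pics/c2.png

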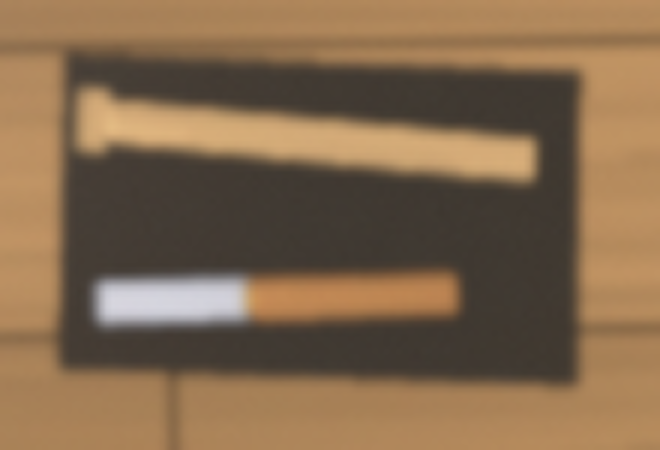

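```bash
cat >> h.py <<'E'
from scipy.spatial.transform import Rotation as Ro
def Rd(psi):
    p=np.radians(psi);c,s=np.cos(p),np.sin(p)
    return np.array([[-s,c,0],[c,s,0],[0,0,-1.]])
def plan(*wps,start=None):
    """wps (x,y,z mm, psi deg): row values from the measured pose (or start)"""
    if start is None:
        o=ctrl.get_obs();p=o["tool_pos"]*1000;R=Ro.from_rotvec(o["tool_rot"]).as_matrix()
    else: p=np.array(start[:3],float);R=Rd(start[3])
    for w in wps:
        s=R.T@(np.array(w[:3])-p)/600;t=Ro.from_matrix(R.T@Rd(w[3])).as_rotvec()/(np.pi/2)
        n=max(np.linalg.norm(s)*12,np.linalg.norm(t)*90/8.59)
        print(np.round(s,4).tolist()+np.round(t,4).tolist(),"rows>=%.1f"%n)
O=np.array([539.7,195.9]);TH=2.1
def T(x,y): # tester mm -> world mm
    c,s=np.cos(np.radians(TH)),np.sin(np.radians(TH));return O+[c*x-s*y,s*x+c*y]
def Ti(p):
    c,s=np.cos(np.radians(TH)),np.sin(np.radians(TH));d=np.asarray(p)[:2]-O;return np.round([c*d[0]+s*d[1],-s*d[0]+c*d[1]],1)
E
python3 - <<'E'
from h import *
plan((500,100,300,30),(329,-369,200,0))
o=ctrl.get_obs();print(np.round(ctrl.get_obs()['tool_pos'],4))
print(T(-173,103),T(-20,-110),T(-20,-215),T(-20,-410))
E
```

```text
[-0.6682, -0.5157, 0.0054, -0.0012, 0.0002, 0.3682] rows>=10.1
[-0.7672, -1.3415, 0.1736, -0.0012, 0.0005, 0.7015] rows>=18.7
[0.2821 0.5572 0.3028]
[363.04188588 292.49146295] [523.74424008  85.24100251] [527.5918295  -19.68847884] [ 534.73735269 -214.55751562]
```

>>> apply_moves(
  rows=[-0.668,-0.516,0.005,-0.001,0,0.368,-0.668,-0.516,0.005,-0.001,0,0.368,-0.668,-0.516,0.005,-0.001,0,0.368,-0.668,-0.516,0.005,-0.001,0,0.368,-0.668,-0.516,0.005,-0.001,0,0.368,-0.668,-0.516,0.005,-0.001,0,0.368,-0.668,-0.516,0.005,-0.001,0,0.368,-0.668,-0.516,0.005,-0.001,0,0.368,-0.668,-0.516,0.005,-0.001,0,0.368,-0.668,-0.516,0.005,-0.001,0,0.368,-0.668,-0.516,0.005,-0.001,0,0.368,-0.668,-0.516,0.005,-0.001,0,0.368],
  grip=0.5,
)

```text
t: 1.3
tool_pos: [0.5002, 0.0991, 0.3003]
tool_rot: [-1.574, -2.718, -0.002]
contact_force: [-0.7, -0.6, -0.1]
opening: 0.0423
grip_force: 0.0
```

```bash
python3 - <<'E'
from h import *
plan((329,-369,200,0))
print(ctrl.tip_extent,ctrl.get_obs()["opening"])
E
```

```text
[-0.535, -0.6359, 0.1662, 0.0001, -0.0009, 0.3316] rows>=10.2
0.0726 0.042297288164300166
```

>>> apply_moves(
  rows=[-0.535,-0.636,0.166,0,-0.001,0.332,-0.535,-0.636,0.166,0,-0.001,0.332,-0.535,-0.636,0.166,0,-0.001,0.332,-0.535,-0.636,0.166,0,-0.001,0.332,-0.535,-0.636,0.166,0,-0.001,0.332,-0.535,-0.636,0.166,0,-0.001,0.332,-0.535,-0.636,0.166,0,-0.001,0.332,-0.535,-0.636,0.166,0,-0.001,0.332,-0.535,-0.636,0.166,0,-0.001,0.332,-0.535,-0.636,0.166,0,-0.001,0.332,-0.535,-0.636,0.166,0,-0.001,0.332,-0.535,-0.636,0.166,0,-0.001,0.332],
)

```text
t: 2.5
tool_pos: [0.3305, -0.3681, 0.1999]
tool_rot: [-2.219, -2.223, -0.003]
contact_force: [0.6, 0.4, -1.0]
opening: 0.0426
grip_force: 0.0
```

```bash
python3 - <<'E'
from h import *
for n in("top","side"):
    im,d=ctrl.get_image(n); cv2.imwrite(f"pics/{n}1.png",im)
    cv2.imwrite(f"pics/{n}1c.png",cv2.resize(im[215:295,380:490] if n=="top" else im[100:190,350:440],None,fx=6,fy=6,interpolation=cv2.INTER_CUBIC))
    P=height(n,d)*1000
    hsv=cv2.cvtColor(im,cv2.COLOR_BGR2HSV)
    mat=(abs(P[...,0]-330)<40)&(abs(P[...,1]+350)<140)&(P[...,2]<60)
    print(n,"steel",rects(n,mat&(hsv[...,1]<60)&(im.max(2)>130),.015,15))
o=ctrl.get_obs();print(np.round(o["tool_pos"]*1000,1))
plan((329,-369,79,0))
E
```

```text
top steel [(array([408., 270.]), array([ 330.2, -294.8,   76.9,   22.1]), 89.3)]
side steel [(array([409., 158.]), array([ 327.6, -295. ,   79.7,   18.8]), -89.6)]
[ 331.3 -366.9  200.5]
[-0.0035, -0.0042, 0.2025, 0.0011, -0.0004, 0.0028] rows>=2.4
```

View pics/side1c.png

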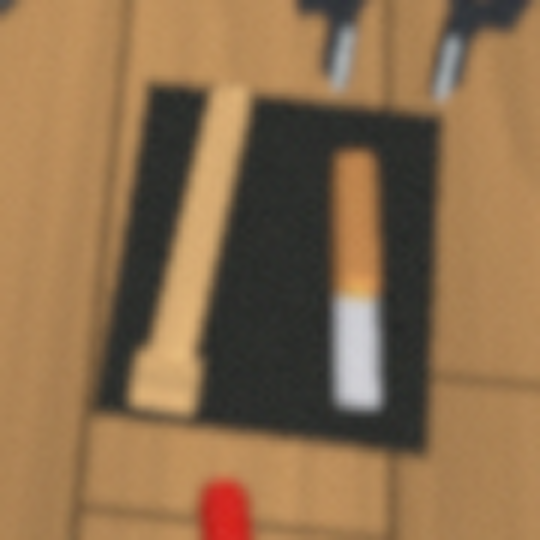

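>>> apply_moves(
  rows=[-0.002,-0.003,0.08,0,0,0,-0.002,-0.003,0.15,0,0,0,-0.003,-0.004,0.19,0,0,0,-0.003,-0.004,0.202,0,0,0,-0.003,-0.004,0.202,0,0,0,-0.003,-0.004,0.202,0,0,0],
)

```text
t: 3.2
tool_pos: [0.3294, -0.3707, 0.0813]
tool_rot: [2.214, 2.223, 0.0]
contact_force: [0.3, -0.6, 0.2]
opening: 0.0425
grip_force: 0.0
```

>>> apply_moves(
  rows=[0,0,0,0,0,0,0,0,0,0,0,0,0,0,0,0,0,0,0,0,0,0,0,0,0,0,0,0,0,0,0,0,0,0,0,0,0,0,0,0,0,0,0,0,0,0,0,0],
  grip=0.1,
  grip_force=60,
)

```text
t: 4.0
tool_pos: [0.3292, -0.3717, 0.0817]
tool_rot: [2.215, 2.22, 0.001]
contact_force: [0.8, 0.6, 6.4]
opening: 0.0201
grip_force: 60.8
```

>>> apply_moves(
  rows=[0,0,-0.03,0,0,0,0,0,-0.08,0,0,0,0,0,-0.16,0,0,0,0,0,-0.24,0,0,0,0,0,-0.24,0,0,0,0,0,-0.24,0,0,0],
)

```text
t: 4.6
tool_pos: [0.3282, -0.3709, 0.2254]
tool_rot: [2.215, 2.22, -0.0]
contact_force: [-0.5, 0.4, -1.7]
opening: 0.0204
grip_force: 59.8
```

```bash
python3 - <<'E'
from h import *
o=ctrl.get_obs();print(np.round(o["tool_pos"]*1000,1),o["opening"],o["grip_force"])
plan((450,0,225,-40))
plan((*T(-215,103),180,-87.9),start=(450,0,225,-40))
print(T(-215,103))
E
```

```text
[ 328.2 -370.9  225.4] 0.020364849132200186 59.809518456459045
[0.6178, 0.2043, -0.001, 0.003, 0.0015, 0.4459] rows>=7.8
[0.2333, -0.4763, 0.075, 0.0, 0.0, 0.5322] rows>=6.4
[321.07009334 290.95242719]
```

>>> apply_moves(
  rows=[0.618,0.204,-0.001,0.003,0.002,0.446,0.618,0.204,-0.001,0.003,0.002,0.446,0.618,0.204,-0.001,0.003,0.002,0.446,0.618,0.204,-0.001,0.003,0.002,0.446,0.618,0.204,-0.001,0.003,0.002,0.446,0.618,0.204,-0.001,0.003,0.002,0.446,0.618,0.204,-0.001,0.003,0.002,0.446,0.618,0.204,-0.001,0.003,0.002,0.446,0.618,0.204,-0.001,0.003,0.002,0.446,0.618,0.204,-0.001,0.003,0.002,0.446,0.618,0.204,-0.001,0.003,0.002,0.446],
)

```text
t: 5.7
tool_pos: [0.4484, 0.0009, 0.2221]
tool_rot: [-2.841, -1.327, 0.005]
contact_force: [-0.5, -0.2, -1.0]
opening: 0.0206
grip_force: 59.8
```

>>> apply_moves(
  rows=[0.233,-0.476,0.075,0,0,0.532,0.233,-0.476,0.075,0,0,0.532,0.233,-0.476,0.075,0,0,0.532,0.233,-0.476,0.075,0,0,0.532,0.233,-0.476,0.075,0,0,0.532,0.233,-0.476,0.075,0,0,0.532,0.233,-0.476,0.075,0,0,0.532,0.233,-0.476,0.075,0,0,0.532,0.233,-0.476,0.075,0,0,0.532,0.233,-0.476,0.075,0,0,0.532],
)

```text
t: 6.7
tool_pos: [0.3207, 0.2905, 0.1798]
tool_rot: [-3.138, -0.057, 0.004]
contact_force: [1.0, -0.2, -1.1]
opening: 0.0206
grip_force: 59.8
```

```bash
python3 - <<'E'
from h import *
o=ctrl.get_obs();print(np.round(o["tool_pos"]*1000,1),Ti(o["tool_pos"]*1000),o["q"].round(2))
ims=[]
for n,(a,b,c,d) in(("top",(180,300,170,290)),("side",(270,400,290,450))):
    im,D=ctrl.get_image(n); cv2.imwrite(f"pics/{n}2.png",im);np.save(f"{n}2.npy",D)
    P=height(n,D)*1000
    # steel blade pts: between handle and cover
    l=np.stack([*np.moveaxis(P[...,:2]-O,-1,0)],-1)@np.array([[np.cos(.03665),-np.sin(.03665)],[np.sin(.03665),np.cos(.03665)]])
    m=(l[...,0]>-200)&(l[...,0]<-85)&(abs(l[...,1]-103)<25)&(P[...,2]>85)&(P[...,2]<140)
    print(n,m.sum(),"tx max",l[m][:,0].max(),"ty",np.median(l[m][:,1]),"z med",np.median(P[m][:,2]), "z of tx>-130",np.median(P[m&(l[...,0]>-135)][:,2]))
    ims.append(cv2.resize(im[a:b,c:d],(480,int(480*(b-a)/(d-c))),interpolation=cv2.INTER_CUBIC)[:390])
h=min(i.shape[0] for i in ims);cv2.imwrite("pics/v2.png",np.hstack([i[:h] for i in ims])[:, :960][:, ::1][:600,:800])
plan((*T(-215,103),122.5,-87.9),(*T(-170,103),122.5,-87.9))
E
```

```text
[320.7 290.5 179.8] [-215.4  102.6] [ 0.56 -0.32  2.17  0.    1.3   2.1 ]
top 242 tx max -99.05319289852075 ty 101.38469417642187 z med 113.80857707161857 z of tx>-130 113.20061659634911
side 514 tx max -100.83740142613523 ty 104.99683753163515 z med 114.349042666668 z of tx>-130 113.91296346567094
[-0.0, -0.0007, 0.0963, -0.0023, 0.0011, -0.0013] rows>=1.2
[0.075, -0.0008, 0.0962, -0.0023, 0.0011, -0.0013] rows>=1.5
```

View pics/v2.png

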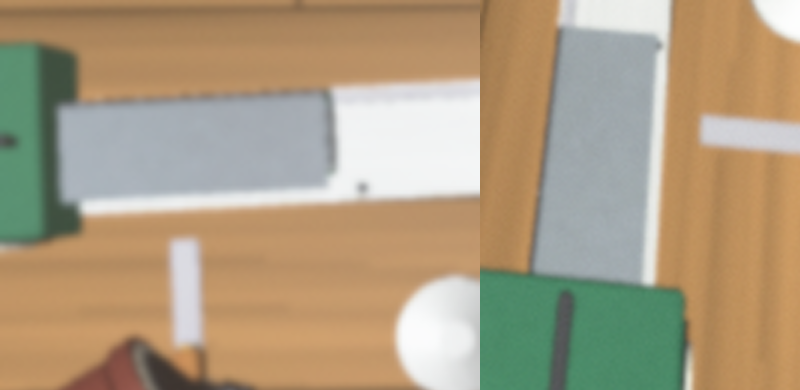

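>>> apply_moves(
  rows=[0,-0.001,0.05,-0.002,0.001,-0.001,0,-0.001,0.0955,-0.002,0.001,-0.001,0,-0.001,0.0955,-0.002,0.001,-0.001,0.02,-0.001,0.0955,-0.002,0.001,-0.001,0.04,-0.001,0.0955,-0.002,0.001,-0.001,0.06,-0.001,0.0955,-0.002,0.001,-0.001,0.072,-0.001,0.0955,-0.002,0.001,-0.001,0.072,-0.001,0.0955,-0.002,0.001,-0.001],
)

```text
t: 7.6
tool_pos: [0.3652, 0.2944, 0.1241]
tool_rot: [-3.139, -0.059, -0.002]
contact_force: [0.5, -0.5, -0.7]
opening: 0.0207
grip_force: 59.8
```

```bash
python3 - <<'E'
from h import *
o=ctrl.get_obs();p=o["tool_pos"]*1000;print(p.round(1),Ti(p),o["contact_force"].round(1))
x0=Ti(p)[0];z0=p[2]
for f in np.arange(0.1,1.81,.1):
    print(round(f,1),round((6-60*np.cos(f)-115.8-x0)/600,4),round(-(60+60*np.sin(f)-1.5+67.6-z0)/600,4))
E
```

```text
[365.2 294.4 124.1] [-170.8  104.8] [ 0.5 -0.5 -0.7]
0.1 0.0022 -0.0133
0.2 0.0037 -0.0232
0.3 0.0061 -0.0329
0.4 0.0096 -0.0423
0.5 0.0139 -0.0513
0.6 0.0191 -0.0598
0.7 0.0252 -0.0678
0.8 0.032 -0.0751
0.9 0.0395 -0.0817
1.0 0.0476 -0.0875
1.1 0.0563 -0.0925
1.2 0.0654 -0.0966
1.3 0.0749 -0.0997
1.4 0.0847 -0.1019
1.5 0.0946 -0.1031
1.6 0.1046 -0.1033
1.7 0.1146 -0.1025
1.8 0.1244 -0.1008
```

No contact on insertion, so the blade is in the slot. Lever up to 0.8 rad, then check.

>>> apply_moves(
  rows=[0.002,0,-0.013,0,0,0,0.0035,0,-0.023,0,0,0,0.006,0,-0.033,0,0,0,0.0095,0,-0.042,0,0,0,0.014,0,-0.051,0,0,0,0.019,0,-0.06,0,0,0,0.025,0,-0.068,0,0,0,0.032,0,-0.075,0,0,0],
)

```text
t: 8.4
tool_pos: [0.3831, 0.2949, 0.1687]
tool_rot: [-3.14, -0.061, -0.001]
contact_force: [-2.2, 0.9, -2.1]
opening: 0.0204
grip_force: 59.7
```

```bash
python3 - <<'E'
from h import *
o=ctrl.get_obs();p=o["tool_pos"]*1000;print(p.round(1),Ti(p),o["contact_force"].round(1))
im,D=ctrl.get_image("side");P=height("side",D)*1000;cv2.imwrite("pics/s3.png",im)
cv2.imwrite("pics/s3c.png",cv2.resize(im[240:400,270:460],(760,600)[0:2],interpolation=cv2.INTER_CUBIC))
E
```

```text
[383.1 294.9 168.7] [-152.9  104.7] [-2.2  0.9 -2.1]
```

View pics/s3c.png

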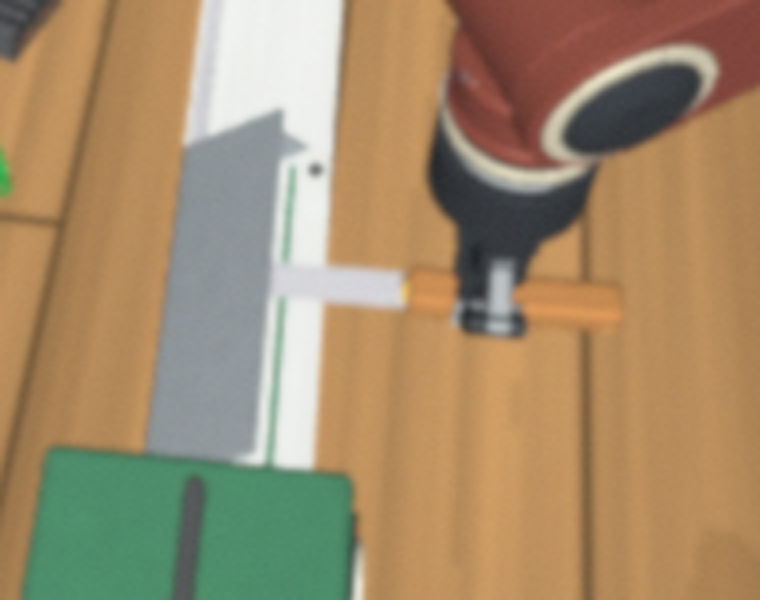

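>>> apply_moves(
  rows=[0.0075,0,-0.007,0,0,0,0.0155,0,-0.0125,0,0,0,0.024,0,-0.0175,0,0,0,0.033,0,-0.0215,0,0,0,0.043,0,-0.0245,0,0,0,0.053,0,-0.027,0,0,0,0.063,0,-0.028,0,0,0,0.073,0,-0.028,0,0,0,0.083,0,-0.0275,0,0,0,0.09,0,-0.026,0,0,0,0.09,0,-0.026,0,0,0],
)

```text
t: 9.55
tool_pos: [0.4373, 0.2968, 0.1836]
tool_rot: [-3.14, -0.06, -0.001]
contact_force: [-1.3, 0.4, -0.4]
opening: 0.0202
grip_force: 59.8
```

```bash
python3 - <<'E'
from h import *
o=ctrl.get_obs();p=o["tool_pos"]*1000;print(p.round(1),Ti(p),o["contact_force"].round(1))
x,y,z=p
# back off, and go to via point, then above the mat place
plan((*T(-200,103),200,-87.9),(450,0,225,-40))
plan((329,-369,200,0),start=(450,0,225,-40))
im,D=ctrl.get_image("side");cv2.imwrite("pics/s4.png",im)
E
```

```text
[437.3 296.8 183.6] [-98.7 104.6] [-1.3  0.4 -0.4]
[-0.1689, 0.0024, -0.0275, -0.0006, -0.0003, 0.001] rows>=2.1
[0.0023, 0.4951, -0.0695, -0.0004, -0.0005, -0.5312] rows>=6.0
[-0.6007, 0.2408, 0.0417, 0.0, 0.0, -0.4444] rows>=7.8
```

>>> apply_moves(
  rows=[-0.08,0.001,-0.01,0,0,0,-0.169,0.002,-0.0275,0,0,0,-0.169,0.002,-0.0275,0,0,0,0.002,0.495,-0.07,0,0,-0.531,0.002,0.495,-0.07,0,0,-0.531,0.002,0.495,-0.07,0,0,-0.531,0.002,0.495,-0.07,0,0,-0.531,0.002,0.495,-0.07,0,0,-0.531,0.002,0.495,-0.07,0,0,-0.531,0.002,0.495,-0.07,0,0,-0.531,0.002,0.495,-0.07,0,0,-0.531,0.002,0.495,-0.07,0,0,-0.531,0.002,0.495,-0.07,0,0,-0.531],
)

```text
t: 10.9
tool_pos: [0.4493, 0.0, 0.2252]
tool_rot: [-2.847, -1.326, -0.0]
contact_force: [-0.9, -0.2, -0.9]
opening: 0.0207
grip_force: 59.8
```

>>> apply_moves(
  rows=[-0.6,0.24,0.042,0,0,-0.444,-0.6,0.24,0.042,0,0,-0.444,-0.6,0.24,0.042,0,0,-0.444,-0.6,0.24,0.042,0,0,-0.444,-0.6,0.24,0.042,0,0,-0.444,-0.6,0.24,0.042,0,0,-0.444,-0.6,0.24,0.042,0,0,-0.444,-0.6,0.24,0.042,0,0,-0.444,-0.6,0.24,0.042,0,0,-0.444,-0.6,0.24,0.042,0,0,-0.444,-0.6,0.24,0.042,0,0,-0.444],
)

```text
t: 12.0
tool_pos: [0.3285, -0.3673, 0.1993]
tool_rot: [-2.22, -2.22, -0.002]
contact_force: [0.5, 0.1, -1.2]
opening: 0.02
grip_force: 59.8
```

```bash
python3 - <<'E'
from h import *
o=ctrl.get_obs();p=o["tool_pos"]*1000;print(p.round(1),o["opening"],o["grip_force"])
plan((329,-369,83,0))
im,D=ctrl.get_image("side");P=height("side",D)*1000
cv2.imwrite("pics/s5.png",im)
t,D=ctrl.get_image("top")
cv2.imwrite("pics/v5.png",np.hstack([cv2.resize(im[100:400,250:450],(400,600)),cv2.resize(t[150:300,300:400+75],(400,343)) if 0 else cv2.copyMakeBorder(cv2.resize(t[140:300,180:490],(400,206)),0,394,0,0,0)]))
E
```

```text
[ 328.5 -367.3  199.3] 0.01995813817934645 59.80881214141846
[-0.0033, 0.0009, 0.1939, -0.0003, -0.0016, -0.0002] rows>=2.3
```

View pics/v5.png

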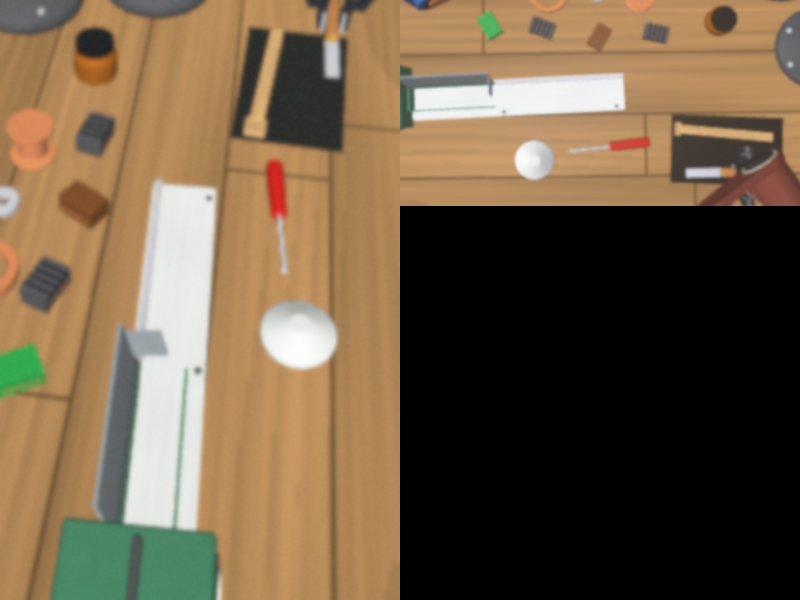

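>>> apply_moves(
  rows=[-0.003,0.001,0.08,0,0,0,-0.003,0.001,0.15,0,0,0,-0.003,0.001,0.18,0,0,0,-0.003,0.001,0.194,0,0,0,-0.003,0.001,0.194,0,0,0,-0.003,0.001,0.194,0,0,0],
)

```text
t: 12.7
tool_pos: [0.3298, -0.3698, 0.0845]
tool_rot: [2.219, 2.222, 0.0]
contact_force: [-0.7, 0.1, -0.5]
opening: 0.0207
grip_force: 59.8
```

>>> apply_moves(
  rows=[0,0,0,0,0,0,0,0,0,0,0,0,0,0,0,0,0,0,0,0,0,0,0,0,0,0,0,0,0,0,0,0,-0.05,0,0,0,0,0,-0.12,0,0,0,0,0,-0.22,0,0,0,0,0,-0.22,0,0,0,0,0,-0.22,0,0,0],
  grip=0.5,
)

```text
t: 13.7
tool_pos: [0.3296, -0.3714, 0.2186]
tool_rot: [2.219, 2.217, -0.001]
contact_force: [0.8, 0.5, -0.3]
opening: 0.0428
grip_force: 0.0
```

```bash
python3 - <<'E'
from h import *
o=ctrl.get_obs();p=o["tool_pos"]*1000;print(p.round(1))
plan((679,80,200,71))
plan((679,80,82,71),start=(679,80,200,71))
im,D=ctrl.get_image("side");P=height("side",D)*1000;hsv=cv2.cvtColor(im,cv2.COLOR_BGR2HSV)
mat=(abs(P[...,0]-330)<50)&(abs(P[...,1]+350)<140)&(P[...,2]<60)
print("steel",rects("side",mat&(hsv[...,1]<60)&(im.max(2)>130),.015,15))
for c in((678,80),(663,-202)):
    m=(abs(P[...,0]-c[0])<50)&(abs(P[...,1]-c[1])<50)&(im.max(2)<125)&(im.max(2).astype(int)-im.min(2)<38)&(P[...,2]>25)
    print(P[m].mean(0).round(1),rects("side",m,.032,15))
E
```

```text
[ 329.6 -371.4  218.6]
[0.7529, 0.5817, 0.0297, 0.0001, 0.0037, -0.7894] rows>=11.4
[0.0, 0.0, 0.1967, 0.0, 0.0, 0.0] rows>=2.4
steel [(array([409., 158.]), array([ 327.6, -295. ,   79.7,   18.8]), -89.6)]
[678.6  82.4  31.5] [(array([272., 240.]), array([678.5,  83.5,  65.4,  41.7]), 70.6)]
[ 662.5 -201.9   31.2] [(array([297., 164.]), array([ 662.5, -201. ,   67.1,   41.2]), 80.1)]
```

>>> apply_moves(
  rows=[0.753,0.582,0.03,0,0.003,-0.789,0.753,0.582,0.03,0,0.003,-0.789,0.753,0.582,0.03,0,0.003,-0.789,0.753,0.582,0.03,0,0.003,-0.789,0.753,0.582,0.03,0,0.003,-0.789,0.753,0.582,0.03,0,0.003,-0.789,0.753,0.582,0.03,0,0.003,-0.789,0.753,0.582,0.03,0,0.003,-0.789,0.753,0.582,0.03,0,0.003,-0.789,0.753,0.582,0.03,0,0.003,-0.789,0.753,0.582,0.03,0,0.003,-0.789,0.753,0.582,0.03,0,0.003,-0.789,0.753,0.582,0.03,0,0.003,-0.789,0.753,0.582,0.03,0,0.003,-0.789],
  grip=1.0,
)

```text
t: 15.15
tool_pos: [0.6769, 0.0816, 0.1945]
tool_rot: [-0.517, -3.09, -0.004]
contact_force: [-0.2, 0.1, -0.2]
opening: 0.0852
grip_force: 0.0
```

```bash
python3 - <<'E'
from h import *
o=ctrl.get_obs();p=o["tool_pos"]*1000;print(p.round(1),o["q"].round(2))
plan((679,80.5,78,71))
E
```

```text
[676.9  81.6 194.5] [ 0.01  0.27  1.56  0.    1.32 -1.23]
[-0.0056, -0.0008, 0.1942, 0.0008, -0.0056, 0.0001] rows>=2.3
```

>>> apply_moves(
  rows=[-0.005,-0.001,0.08,0.001,-0.005,0,-0.005,-0.001,0.15,0.001,-0.005,0,-0.005,-0.001,0.18,0.001,-0.005,0,-0.005,-0.001,0.194,0.001,-0.005,0,-0.005,-0.001,0.194,0.001,-0.005,0,-0.005,-0.001,0.194,0.001,-0.005,0],
)

```text
t: 15.75
tool_pos: [0.6819, 0.0802, 0.0837]
tool_rot: [0.519, 3.091, 0.003]
contact_force: [1.0, -0.0, -0.0]
opening: 0.0853
grip_force: 0.0
```

>>> apply_moves(
  rows=[0,0,0,0,0,0,0,0,0,0,0,0,0,0,0,0,0,0,0,0,0,0,0,0,0,0,0,0,0,0,0,0,0,0,0,0,0,0,0,0,0,0],
  grip=0.5,
  grip_force=70,
)

```text
t: 16.45
tool_pos: [0.6823, 0.0805, 0.0843]
tool_rot: [0.518, 3.09, 0.002]
contact_force: [-0.6, 0.8, 6.3]
opening: 0.0582
grip_force: 79.0
```

>>> apply_moves(
  rows=[0,0,-0.03,0,0,0,0,0,-0.08,0,0,0,0,0,-0.13,0,0,0,0,0,-0.13,0,0,0,0,0,-0.13,0,0,0],
)

```text
t: 16.95
tool_pos: [0.6802, 0.0806, 0.1598]
tool_rot: [0.518, 3.094, 0.002]
contact_force: [-0.7, 0.1, -3.8]
opening: 0.0586
grip_force: 78.1
```

```bash
python3 - <<'E'
from h import *
o=ctrl.get_obs();p=o["tool_pos"]*1000;print(p.round(1),Ti(p))
plan((*T(-26,-110),150,92.1))
plan((*T(-26,-110),96,92.1),start=(*T(-26,-110),150,92.1))
E
```

```text
[680.2  80.6 159.8] [ 136.2 -120.4]
[0.2585, -0.0813, 0.0149, 0.0009, 0.0031, -0.2347] rows>=3.3
[0.0, 0.0, 0.09, 0.0, 0.0, 0.0] rows>=1.1
```

>>> apply_moves(
  rows=[0.258,-0.081,0.015,0.001,0.003,-0.235,0.258,-0.081,0.015,0.001,0.003,-0.235,0.258,-0.081,0.015,0.001,0.003,-0.235,0.258,-0.081,0.015,0.001,0.003,-0.235,0.258,-0.081,0.015,0.001,0.003,-0.235,0.258,-0.081,0.015,0.001,0.003,-0.235],
)

```text
t: 17.55
tool_pos: [0.5184, 0.085, 0.1492]
tool_rot: [0.058, -3.141, 0.0]
contact_force: [-0.7, 1.2, -3.6]
opening: 0.0585
grip_force: 78.0
```

```bash
python3 - <<'E'
from h import *
o=ctrl.get_obs();p=o["tool_pos"]*1000;print(p.round(1),Ti(p))
plan((*T(-26,-110),98,92.1))
E
```

```text
[518.4  85.  149.2] [ -25.3 -110. ]
[0.0011, 0.0001, 0.0853, -0.0002, -0.0003, -0.0] rows>=1.0
```

>>> apply_moves(
  rows=[0.001,0,0.04,0,0,0,0.001,0,0.07,0,0,0,0.001,0,0.083,0,0,0,0.001,0,0.086,0,0,0,0.001,0,0.086,0,0,0],
)

```text
t: 18.05
tool_pos: [0.5185, 0.0849, 0.0985]
tool_rot: [-0.058, 3.141, -0.0]
contact_force: [0.7, -0.3, -3.6]
opening: 0.0588
grip_force: 77.9
```

>>> apply_moves(
  rows=[-0.004,0,0.001,0,0,0,-0.007,0,0.001,0,0,0,-0.009,0,0.001,0,0,0,-0.009,0,0.001,0,0,0],
)

```text
t: 18.45
tool_pos: [0.5234, 0.0852, 0.0981]
tool_rot: [-0.058, 3.141, -0.0]
contact_force: [0.3, -0.3, -3.9]
opening: 0.0578
grip_force: 77.9
```

>>> apply_moves(
  rows=[-0.002,0,0,0,0,0,-0.004,0,0,0,0,0,-0.004,0,0,0,0,0],
)

```text
t: 18.75
tool_pos: [0.5253, 0.0853, 0.0975]
tool_rot: [0.058, -3.14, 0.0]
contact_force: [-0.2, -0.4, -4.5]
opening: 0.0584
grip_force: 78.1
```

>>> apply_moves(
  rows=[-0.002,0,0,0,0,0,-0.004,0,0,0,0,0,-0.006,0,0,0,0,0,-0.006,0,0,0,0,0],
)

```text
t: 19.15
tool_pos: [0.5261, 0.0854, 0.0966]
tool_rot: [0.058, -3.131, 0.001]
contact_force: [-11.6, -1.5, 3.5]
opening: 0.0583
grip_force: 78.9
```

>>> apply_moves(
  rows=[0.001,0,0,0,0,0,0.001,0,0,0,0,0,0.001,0,0,0,0,0,0.001,0,0,0,0,0,0.001,0,0,0,0,0,0.001,0,-0.06,0,0,0,0.001,0,-0.12,0,0,0,0.001,0,-0.17,0,0,0,0.001,0,-0.17,0,0,0],
  grip=1.0,
)

```text
t: 20.05
tool_pos: [0.5314, 0.0855, 0.2055]
tool_rot: [-0.058, 3.131, -0.0]
contact_force: [1.0, 0.4, 1.0]
opening: 0.0856
grip_force: 0.0
```

```bash
python3 - <<'E'
from h import *
o=ctrl.get_obs();p=o["tool_pos"]*1000;print(p.round(1),Ti(p))
plan((663.5,-202.5,190,77))
E
```

```text
[531.4  85.5 205.5] [ -12.4 -110. ]
[-0.202, -0.4878, 0.0281, 0.0006, 0.0064, 0.168] rows>=6.3
```

>>> apply_moves(
  rows=[-0.202,-0.488,0.028,0.001,0.006,0.168,-0.202,-0.488,0.028,0.001,0.006,0.168,-0.202,-0.488,0.028,0.001,0.006,0.168,-0.202,-0.488,0.028,0.001,0.006,0.168,-0.202,-0.488,0.028,0.001,0.006,0.168,-0.202,-0.488,0.028,0.001,0.006,0.168,-0.202,-0.488,0.028,0.001,0.006,0.168,-0.202,-0.488,0.028,0.001,0.006,0.168,-0.202,-0.488,0.028,0.001,0.006,0.168],
)

```text
t: 20.95
tool_pos: [0.6598, -0.2019, 0.1817]
tool_rot: [-0.354, -3.11, 0.001]
contact_force: [-0.3, 1.2, 0.4]
opening: 0.0852
grip_force: 0.0
```

```bash
python3 - <<'E'
from h import *
o=ctrl.get_obs();p=o["tool_pos"]*1000;print(p.round(1),Ti(p))
plan((663.5,-202.5,78,77))
E
```

```text
[ 659.8 -201.9  181.7] [ 105.4 -402. ]
[-0.0083, 0.0009, 0.1727, -0.0014, -0.0074, -0.0] rows>=2.1
```

>>> apply_moves(
  rows=[-0.007,0.001,0.08,-0.001,-0.007,0,-0.008,0.001,0.14,-0.001,-0.007,0,-0.008,0.001,0.165,-0.001,-0.007,0,-0.008,0.001,0.173,-0.001,-0.007,0,-0.008,0.001,0.173,-0.001,-0.007,0,-0.008,0.001,0.173,-0.001,-0.007,0],
)

```text
t: 21.55
tool_pos: [0.6654, -0.2034, 0.0815]
tool_rot: [0.354, 3.117, -0.005]
contact_force: [-0.0, -0.0, 0.9]
opening: 0.0855
grip_force: 0.0
```

>>> apply_moves(
  rows=[0,0,0,0,0,0,0,0,0,0,0,0,0,0,0,0,0,0,0,0,0,0,0,0,0,0,0,0,0,0,0,0,0,0,0,0,0,0,0,0,0,0],
  grip=0.5,
  grip_force=70,
)

```text
t: 22.25
tool_pos: [0.6655, -0.2041, 0.0815]
tool_rot: [0.355, 3.116, -0.005]
contact_force: [0.3, -0.5, 5.6]
opening: 0.0586
grip_force: 79.3
```

>>> apply_moves(
  rows=[0,0,-0.03,0,0,0,0,0,-0.08,0,0,0,0,0,-0.13,0,0,0,0,0,-0.13,0,0,0,0,0,-0.13,0,0,0],
)

```text
t: 22.75
tool_pos: [0.6639, -0.2031, 0.1571]
tool_rot: [0.356, 3.12, -0.003]
contact_force: [-1.2, 0.3, -4.9]
opening: 0.0586
grip_force: 78.3
```

```bash
python3 - <<'E'
from h import *
o=ctrl.get_obs();p=o["tool_pos"]*1000;print(p.round(1),Ti(p))
plan((*T(-26,-215),150,92.1))
im,D=ctrl.get_image("side");P=height("side",D)*1000
m=(abs(P[...,0]-524)<45)&(abs(P[...,1]-85)<60)&(im.max(2)<125)&(im.max(2).astype(int)-im.min(2)<38)&(P[...,2]>35)
print("packA",[Ti(v) for v in [P[m].mean(0)]],P[m].mean(0).round(1),rects("side",m,.044,15))
E
```

```text
[ 663.9 -203.1  157.1] [ 109.5 -403.3]
[0.2998, 0.2442, 0.0109, -0.0012, 0.001, -0.1678] rows>=4.6
packA [array([ -21.1, -104.9])] [522.4  90.3  43.3] [(array([332., 247.]), array([522.4,  90.3,  63.8,  37.1]), -87.6)]
```

>>> apply_moves(
  rows=[0.3,0.244,0.011,-0.001,0.001,-0.168,0.3,0.244,0.011,-0.001,0.001,-0.168,0.3,0.244,0.011,-0.001,0.001,-0.168,0.3,0.244,0.011,-0.001,0.001,-0.168,0.3,0.244,0.011,-0.001,0.001,-0.168,0.3,0.244,0.011,-0.001,0.001,-0.168,0.3,0.244,0.011,-0.001,0.001,-0.168],
)

```text
t: 23.5
tool_pos: [0.5199, -0.0193, 0.1476]
tool_rot: [0.06, -3.137, -0.0]
contact_force: [0.9, -0.7, -3.7]
opening: 0.0585
grip_force: 78.1
```

```bash
python3 - <<'E'
from h import *
o=ctrl.get_obs();p=o["tool_pos"]*1000;print(p.round(1),Ti(p),o["contact_force"].round(1))
plan((*T(-26,-215),96,92.1),(*T(-19.5,-215),95.5,92.1),)
E
```

```text
[519.9 -19.3 147.6] [ -27.6 -214.3] [ 0.9 -0.7 -3.7]
[-0.0031, -0.0011, 0.086, 0.0002, -0.0025, 0.001] rows>=1.0
[-0.0139, -0.0011, 0.0868, 0.0002, -0.0025, 0.001] rows>=1.1
```

>>> apply_moves(
  rows=[-0.003,-0.001,0.04,0,-0.002,0.001,-0.003,-0.001,0.07,0,-0.002,0.001,-0.003,-0.001,0.082,0,-0.002,0.001,-0.003,-0.001,0.086,0,-0.002,0.001,-0.006,-0.001,0.086,0,-0.002,0.001,-0.01,-0.001,0.086,0,-0.002,0.001,-0.013,-0.001,0.086,0,-0.002,0.001,-0.013,-0.001,0.086,0,-0.002,0.001],
)

```text
t: 24.3
tool_pos: [0.5285, -0.0206, 0.0985]
tool_rot: [0.057, -3.14, 0.001]
contact_force: [-6.2, -1.5, -1.3]
opening: 0.0588
grip_force: 78.5
```

>>> apply_moves(
  rows=[0.001,0,0.003,0,0,0,0.001,0,0.006,0,0,0,0.0,0,0.006,0,0,0,-0.001,0,0.006,0,0,0],
)

```text
t: 24.7
tool_pos: [0.5286, -0.0203, 0.0944]
tool_rot: [0.057, -3.139, 0.0]
contact_force: [-9.2, -0.6, 0.1]
opening: 0.0581
grip_force: 78.5
```

>>> apply_moves(
  rows=[0.001,0,0,0,0,0,0.001,0,0,0,0,0,0.001,0,0,0,0,0,0.001,0,0,0,0,0,0.001,0,0,0,0,0,0.001,0,-0.06,0,0,0,0.001,0,-0.12,0,0,0,0.001,0,-0.17,0,0,0,0.001,0,-0.17,0,0,0],
  grip=1.0,
)

```text
t: 25.6
tool_pos: [0.532, -0.0208, 0.2025]
tool_rot: [-0.056, 3.128, -0.003]
contact_force: [0.8, 0.7, 1.5]
opening: 0.0853
grip_force: 0.0
```

```bash
cat >> h.py <<'E'
def tools():
    for n in("top","side"):
        im,D=ctrl.get_image(n);P=height(n,D)*1000;hsv=cv2.cvtColor(im,cv2.COLOR_BGR2HSV)
        g=im.max(2).astype(int);sp=g-im.min(2)
        dark=cv2.morphologyEx(((g<90)&(P[...,2]<15)&(abs(P[...,0]-370)<130)&(abs(P[...,1]+370)<180)).astype(np.uint8),cv2.MORPH_OPEN,np.ones((3,3)))
        c=max(cv2.findContours(dark,cv2.RETR_EXTERNAL,cv2.CHAIN_APPROX_NONE)[0],key=cv2.contourArea)
        hull=cv2.convexHull(np.vstack(cv2.findContours(dark,cv2.RETR_EXTERNAL,cv2.CHAIN_APPROX_NONE)[0]))
        r=cv2.minAreaRect((ray(n,hull[:,0],.003)*1000).astype(np.float32));print(n,"mat",np.round(r[0],1),np.round(r[1],1),round(r[2],1))
        ins=np.zeros_like(dark);cv2.fillConvexPoly(ins,hull,1)
        print(n,"light",rects(n,(ins>0)&(g>140)&(sp>40),.031,15),"\n  steel",rects(n,(ins>0)&(g>130)&(sp<40),.015,15))
def packs():
    for n in("top","side"):
        im,D=ctrl.get_image(n);P=height(n,D)*1000;g=im.max(2).astype(int);sp=g-im.min(2)
        c,s=np.cos(np.radians(TH)),np.sin(np.radians(TH));d=P[...,:2]-O
        tx=c*d[...,0]+s*d[...,1];ty=-s*d[...,0]+c*d[...,1]
        m=(tx>-65)&(tx<4)&(ty>-330)&(ty<200)&(g<125)&(sp<38)&(P[...,2]>35)&(P[...,2]<54)
        for r in rects(n,m,.044,15): print(n,"pack",r,Ti(r[1][:2]),"rel",round(r[2]-92.1,1))
E
python3 - <<'E'
from h import *
o=ctrl.get_obs();p=o["tool_pos"]*1000;print(p.round(1),o["contact_force"].round(1))
tools();packs()
im,_=ctrl.get_image("top");cv2.imwrite("pics/t6.png",cv2.resize(im[180:300,240:500],(780,360),interpolation=cv2.INTER_CUBIC))
E
```

```text
[532.  -20.8 202.5] [0.8 0.7 1.5]
top mat [ 369.8 -377.7] [273.6 161.2] 88.0
top light [(array([437., 269.]), array([ 332.2, -384.9,  110.9,   18.8]), 89.3), (array([439., 236.]), array([ 434.6, -364.1,  184.2,   22.1]), 89.3)] 
  steel [(array([408., 270.]), array([ 330.2, -293.2,   80. ,   22.1]), 89.3)]
side mat [ 357.8 -379.9] [275.3 144. ] 87.1
side light [(array([409., 138.]), array([ 330.5, -374.5,  118.6,   19.1]), -89.6)] 
  steel [(array([409., 159.]), array([ 327.6, -294.8,   80.1,   18.8]), -89.6)]
top pack (array([287., 210.]), array([524. ,  86.4,  48. ,  33.7]), -85.9) [ -19.7 -108.9] rel -178.0
side pack (array([332., 247.]), array([522.6,  90.7,  64.3,  36.1]), -87.1) [ -20.9 -104.5] rel -179.2
side pack (array([335., 214.]), array([526.4, -14.6,  65.7,  36. ]), -87.7) [ -21.  -209.9] rel -179.8
```

View pics/t6.png

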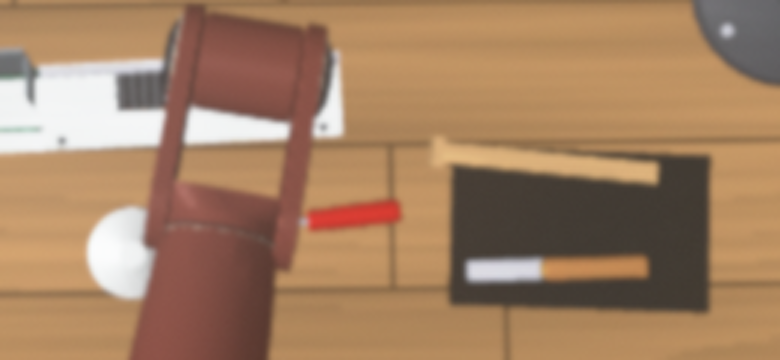

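```bash
python3 - <<'E'
from h import *
for n in("top","side"):
    im,D=ctrl.get_image(n);P=height(n,D)*1000
    m=(P[...,2]>20)&(P[...,2]<45)&(P[...,0]>375)&(P[...,0]<480)&(P[...,1]>-500)&(P[...,1]<-180)
    print(n,rects(n,m,.031,40),np.median(P[m][:,2]))
    q=P[m];  # bar axis by slices
    for y in range(-460,-200,20):
        k=abs(q[:,1]-y)<10
        if k.sum()>3: print(y,k.sum(),q[k,0].mean().round(1),np.ptp(q[k,0]).round(1),end=" | ")
    print(q[:,1].min(),q[:,1].max())
    cv2.imwrite(f"pics/{n}7.png",im)
E
```

```text
top [(array([420., 233.]), array([ 442.2, -336.4,  240.6,   31.4]), 82.3)] 29.944373517353213
-460 18 433.2 19.1 | -440 41 433.0 22.3 | -420 44 435.7 19.3 | -400 40 438.4 19.1 | -380 45 439.4 22.4 | -360 43 442.4 19.3 | -340 44 444.6 22.4 | -320 44 445.9 19.2 | -300 44 449.4 19.1 | -280 43 451.2 22.3 | -260 47 453.1 19.3 | -240 43 456.1 25.6 | -220 40 457.6 31.7 | -458.3050393224646 -180.2084499086105
side [(array([371., 153.]), array([ 448.3, -295.6,  178.4,   31.6]), 85.3)] 30.618117260461617
-380 18 435.9 23.0 | -360 28 438.4 22.1 | -340 29 441.7 22.2 | -320 33 443.2 22.4 | -300 32 445.5 21.9 | -280 28 447.9 21.8 | -260 38 449.9 24.1 | -240 35 451.6 24.4 | -220 55 454.8 30.9 | -388.9516058718421 -180.259682526053
```

```bash
python3 - <<'E'
from h import *
plan((437.5,-375,185,-6.4))
plan((437.5,-375,89,-6.4),start=(437.5,-375,185,-6.4))
E
```

```text
[0.172, -0.5856, 0.0162, 0.0, -0.0004, 1.0936] rows>=11.5
[0.0, 0.0, 0.16, 0.0, 0.0, 0.0] rows>=1.9
```

>>> apply_moves(
  rows=[0.172,-0.586,0.016,0,0,1.0,0.172,-0.586,0.016,0,0,1.0,0.172,-0.586,0.016,0,0,1.0,0.172,-0.586,0.016,0,0,1.0,0.172,-0.586,0.016,0,0,1.0,0.172,-0.586,0.016,0,0,1.0,0.172,-0.586,0.016,0,0,1.0,0.172,-0.586,0.016,0,0,1.0,0.172,-0.586,0.016,0,0,1.0,0.172,-0.586,0.016,0,0,1.0,0.172,-0.586,0.016,0,0,1.0,0.172,-0.586,0.016,0,0,1.0,0.172,-0.586,0.016,0,0,1.0],
  grip=0.55,
)

```text
t: 27.25
tool_pos: [0.4382, -0.3751, 0.186]
tool_rot: [2.18, 2.262, 0.003]
contact_force: [-0.2, -0.3, -0.0]
opening: 0.047
grip_force: 0.0
```

```bash
python3 - <<'E'
from h import *
o=ctrl.get_obs();p=o["tool_pos"]*1000;print(p.round(1))
plan((437.5,-375,89,-6.4))
E
```

```text
[ 438.2 -375.1  186. ]
[0.0001, -0.0014, 0.1616, 0.0011, -0.0006, 0.0946] rows>=1.9
```

>>> apply_moves(
  rows=[0,-0.001,0.03,0.001,0,0.095,0,-0.001,0.08,0.001,0,0.095,0,-0.001,0.13,0.001,0,0.095,0,-0.001,0.155,0.001,0,0.095,0,-0.001,0.161,0.001,0,0.095,0,-0.001,0.161,0.001,0,0.095],
)

```text
t: 27.85
tool_pos: [0.4381, -0.3754, 0.0902]
tool_rot: [2.343, 2.092, 0.001]
contact_force: [-0.2, 0.9, 0.6]
opening: 0.047
grip_force: 0.0
```

>>> apply_moves(
  rows=[0,0,0,0,0,0,0,0,0,0,0,0,0,0,0,0,0,0,0,0,0,0,0,0,0,0,0,0,0,0,0,0,0,0,0,0,0,0,0,0,0,0,0,0,0,0,0,0],
  grip=0.1,
  grip_force=80,
)

```text
t: 28.65
tool_pos: [0.4391, -0.3765, 0.0924]
tool_rot: [2.341, 2.089, 0.001]
contact_force: [-0.7, 0.6, 7.0]
opening: 0.0195
grip_force: 80.5
```

>>> apply_moves(
  rows=[0,0,-0.03,0,0,0,0,0,-0.08,0,0,0,0,0,-0.15,0,0,0,0,0,-0.15,0,0,0,0,0,-0.15,0,0,0],
)

```text
t: 29.15
tool_pos: [0.4384, -0.3759, 0.1819]
tool_rot: [2.341, 2.089, 0.001]
contact_force: [-0.6, 0.5, -1.7]
opening: 0.0201
grip_force: 79.7
```

```bash
python3 - <<'E'
from h import *
o=ctrl.get_obs();p=o["tool_pos"]*1000;print(p.round(1))
plan((*T(-21,-430),170,2.1))
plan((*T(-21,-430),99.5,2.1),start=(*T(-21,-430),170,2.1))
for n in("top","side"):
    im,D=ctrl.get_image(n);P=height(n,D)*1000
    d=P[...,:2]-p[:2];a=np.radians(83.6);l=d@np.array([np.cos(a),np.sin(a)]);w=d@np.array([-np.sin(a),np.cos(a)])
    m=(l>50)&(l<175)&(abs(w)<25)&(P[...,2]>80)&(P[...,2]<150)
    print(n,m.sum(),"l max",np.percentile(l[m],97).round(1),"w",w[m&(l<140)].mean().round(1),"w head",w[m&(l>145)].mean().round(1),"ztop",np.median(P[m&(l<100)][:,2]).round(1),np.median(P[m&(l>130)][:,2]).round(1))
    cv2.imwrite(f"pics/{n}8.png",im)
E
```

```text
[ 438.4 -375.9  181.9]
[0.2523, 0.1322, 0.0197, 0.0021, 0.0015, -0.0958] rows>=3.4
[0.0, 0.0, 0.1175, 0.0, 0.0, 0.0] rows>=1.4
top 299 l max 158.2 w -2.1 w head -1.5 ztop 119.4 119.0
side 289 l max 161.7 w 2.4 w head 1.8 ztop 118.0 115.3
```

>>> apply_moves(
  rows=[0.252,0.132,0.02,0.002,0.001,-0.096,0.252,0.132,0.02,0.002,0.001,-0.096,0.252,0.132,0.02,0.002,0.001,-0.096,0.252,0.132,0.02,0.002,0.001,-0.096,0.252,0.132,0.02,0.002,0.001,-0.096,0.252,0.132,0.02,0.002,0.001,-0.096],
)

```text
t: 29.85
tool_pos: [0.5331, -0.2336, 0.1665]
tool_rot: [-2.175, -2.259, 0.002]
contact_force: [0.3, 0.3, -0.8]
opening: 0.0194
grip_force: 79.7
```

```bash
python3 - <<'E'
from h import *
o=ctrl.get_obs();p=o["tool_pos"]*1000;print(p.round(1),Ti(p))
plan((*T(-21,-430),104.5,2.1))
E
```

```text
[ 533.1 -233.6  166.5] [ -22.4 -429. ]
[-0.002, 0.0028, 0.1033, -0.0031, -0.0019, 0.0009] rows>=1.2
```

>>> apply_moves(
  rows=[-0.001,0.002,0.05,-0.003,-0.002,0.001,-0.002,0.003,0.085,-0.003,-0.002,0.001,-0.002,0.003,0.1,-0.003,-0.002,0.001,-0.002,0.003,0.103,-0.003,-0.002,0.001,-0.002,0.003,0.103,-0.003,-0.002,0.001],
)

```text
t: 30.35
tool_pos: [0.5354, -0.236, 0.1067]
tool_rot: [2.181, 2.257, 0.001]
contact_force: [-0.4, 0.0, -0.6]
opening: 0.0198
grip_force: 79.7
```

```bash
cat >> h.py <<'E'
def stick(psi=92.1):
    p=ctrl.get_obs()["tool_pos"]*1000
    for n in("top","side"):
        im,D=ctrl.get_image(n);P=height(n,D)*1000
        d=P[...,:2]-p[:2];a=np.radians(psi);l=d@np.array([np.cos(a),np.sin(a)]);w=-d@np.array([-np.sin(a),np.cos(a)])
        m=(l>40)&(l<175)&(abs(w)<20)&(P[...,2]>30)&(P[...,2]<55)&(im.max(2)>140)&(im.max(2).astype(int)-im.min(2)>35)
        q=m&(l<100);r=m&(l>110)
        if m.sum()>40: print(n,"l max",np.percentile(l[m],97).round(1),"x w",w[q].mean().round(1),w[r].mean().round(1),"ztop",np.median(P[q][:,2]).round(1),np.median(P[r][:,2]).round(1))
    print("head face ty",Ti(p)[1]+160,"tcp",Ti(p),p[2].round(1))
E
python3 - <<'E'
from h import *
o=ctrl.get_obs();p=o["tool_pos"]*1000;print(p.round(1),Ti(p),o["contact_force"].round(1))
stick();packs()
E
```

```text
[ 535.4 -236.   106.7] [ -20.2 -431.4] [-0.4  0.  -0.6]
top l max 156.0 x w 2.1 1.3 ztop 43.9 45.1
side l max 159.9 x w 0.0 0.3 ztop 45.2 45.0
head face ty -271.4 tcp [ -20.2 -431.4] 106.7
top pack (array([287., 210.]), array([523.6,  85.9,  47.3,  31.5]), 89.3) [ -20.1 -109.3] rel -2.8
top pack (array([321., 208.]), array([528.6, -21.1,  47.2,  31.5]), 89.3) [ -19.  -216.4] rel -2.8
side pack (array([332., 247.]), array([522.4,  90.2,  63.9,  36.7]), -86.7) [ -21.2 -105. ] rel -178.8
side pack (array([335., 214.]), array([526.6, -14.7,  64.8,  36.2]), -87.7) [ -20.8 -210. ] rel -179.8
```

>>> apply_moves(
  rows=[0.012,0,0.005,0,0,0,0.024,0,0.005,0,0,0,0.036,0,0.005,0,0,0,0.044,0,0.005,0,0,0,0.052,0,0.005,0,0,0,0.06,0,0.005,0,0,0,0.068,0,0.005,0,0,0,0.076,0,0.005,0,0,0,0.084,0,0.005,0,0,0,0.092,0,0.005,0,0,0,0.1,0,0.005,0,0,0,0.108,0,0.005,0,0,0,0.116,0,0.005,0,0,0,0.124,0,0.005,0,0,0,0.132,0,0.005,0,0,0,0.14,0,0.005,0,0,0,0.148,0,0.005,0,0,0],
)

```text
t: 32.25
tool_pos: [0.5324, -0.1463, 0.1035]
tool_rot: [2.179, 2.258, 0.001]
contact_force: [-0.1, -4.4, 0.1]
opening: 0.0196
grip_force: 79.7
```

```bash
python3 - <<'E'
from h import *
o=ctrl.get_obs();p=o["tool_pos"]*1000;print(p.round(1),Ti(p),o["contact_force"].round(1))
stick();packs();plan((*T(-20.2,-300),105,2.1))
im,_=ctrl.get_image("side");cv2.imwrite("pics/s9.png",cv2.resize(im[170:300,260:460],(780,507),interpolation=cv2.INTER_CUBIC))
E
```

```text
[ 532.4 -146.3  103.5] [ -19.8 -341.7] [-0.1 -4.4  0.1]
top l max 157.8 x w 0.9 0.4 ztop 40.7 41.0
side l max 155.0 x w -0.8 -1.0 ztop 41.2 41.8
head face ty -181.7 tcp [ -19.8 -341.7] 103.5
top pack (array([292., 210.]), array([524.7,  72.9, 110.1,  32.8]), -87.8) [ -19.5 -122.4] rel -179.9
side pack (array([332., 243.]), array([522.9,  77.1, 123.9,  36.6]), -87.6) [ -21.1 -118.1] rel -179.7
[0.0684, -0.0006, -0.0031, 0.0016, -0.0003, -0.0009] rows>=0.8
```

View pics/s9.png

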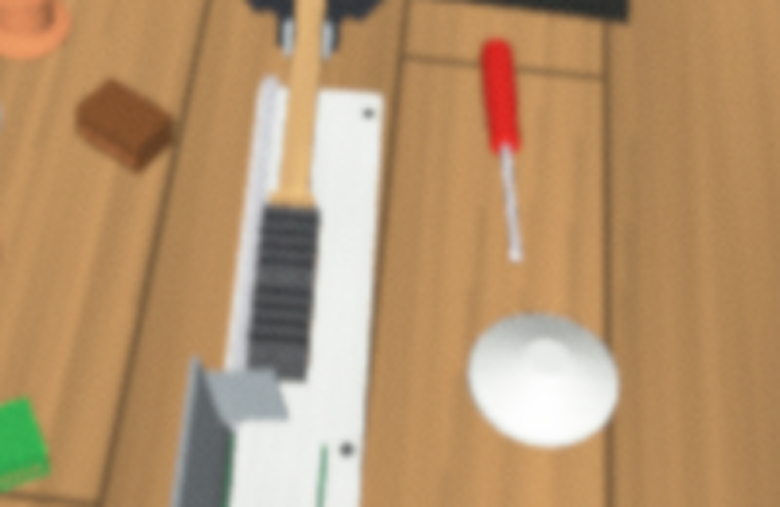

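>>> apply_moves(
  rows=[0.01,0,0,0.001,0,-0.001,0.026,0,0,0.001,0,-0.001,0.042,0,0,0.001,0,-0.001,0.06,0,0,0.001,0,-0.001,0.078,0,0,0.001,0,-0.001,0.096,0,0,0.001,0,-0.001,0.114,0,0,0.001,0,-0.001,0.132,0,0,0.001,0,-0.001,0.15,0,0,0.001,0,-0.001,0.168,0,0,0.001,0,-0.001,0.186,0,0,0.001,0,-0.001,0.204,0,0,0.001,0,-0.001,0.222,0,0,0.001,0,-0.001,0.24,0,0,0.001,0,-0.001,0.258,0,0,0.001,0,-0.001,0.275,0,0,0.001,0,-0.001,0.29,0,0,0.001,0,-0.001,0.305,0,0,0.001,0,-0.001,0.32,0,0,0.001,0,-0.001,0.33,0,0,0.001,0,-0.001],
)

```text
t: 34.5
tool_pos: [0.5253, 0.0522, 0.103]
tool_rot: [2.178, 2.261, -0.0]
contact_force: [0.3, -5.1, -0.5]
opening: 0.0199
grip_force: 79.8
```

```bash
python3 - <<'E'
from h import *
o=ctrl.get_obs();p=o["tool_pos"]*1000;print(p.round(1),Ti(p),o["contact_force"].round(1),o["opening"])
stick();packs();plan((*T(-20,-80),103.5,2.1))
E
```

```text
[525.3  52.2 103. ] [ -19.7 -143.1] [ 0.3 -5.1 -0.5] 0.019930091887324454
top l max 155.9 x w 0.1 -0.9 ztop 40.3 41.4
side l max 156.9 x w -1.5 -1.2 ztop 41.5 41.6
head face ty 16.900000000000006 tcp [ -19.7 -143.1] 103.0
top pack (array([229., 212.]), array([520.3, 272. , 119.4,  40.8]), -87.7) [-16.6  76.8] rel -179.8
side pack (array([325., 315.]), array([516.9, 275.6, 130.1,  40.8]), -87.3) [-19.9  80.5] rel -179.4
[0.1051, -0.0004, -0.001, 0.0005, -0.0002, 0.0001] rows>=1.3
```

>>> apply_moves(
  rows=[0.01,0,0,0,0,0,0.02,0,0,0,0,0,0.03,0,0,0,0,0,0.04,0,0,0,0,0,0.05,0,0,0,0,0,0.06,0,0,0,0,0,0.07,0,0,0,0,0,0.08,0,0,0,0,0,0.086,0,0,0,0,0,0.092,0,0,0,0,0,0.096,0,0,0,0,0,0.1,0,0,0,0,0],
)

```text
t: 35.9
tool_pos: [0.5231, 0.1115, 0.103]
tool_rot: [2.179, 2.261, -0.001]
contact_force: [-0.3, -4.9, 0.3]
opening: 0.0198
grip_force: 79.7
```

>>> apply_moves(
  rows=[0.002,0,0,0,0,0,0.004,0,0,0,0,0,0.006,0,0,0,0,0,0.008,0,0,0,0,0,0.008,0,0,0,0,0],
)

```text
t: 36.4
tool_pos: [0.523, 0.1163, 0.103]
tool_rot: [2.179, 2.261, 0.0]
contact_force: [-0.4, -3.6, -0.4]
opening: 0.0198
grip_force: 79.7
```

>>> apply_moves(
  rows=[0.003,0,0,0,0,0,0.006,0,0,0,0,0,0.008,0,0,0,0,0,0.01,0,0,0,0,0,0.01,0,0,0,0,0],
)

```text
t: 36.9
tool_pos: [0.523, 0.1198, 0.1031]
tool_rot: [2.174, 2.259, -0.008]
contact_force: [0.3, -15.7, -0.0]
opening: 0.0194
grip_force: 79.8
```

```bash
python3 - <<'E'
from h import *
o=ctrl.get_obs();p=o["tool_pos"]*1000;print(p.round(1),Ti(p),o["contact_force"].round(1),o["opening"])
stick();packs()
E
```

```text
[523.  119.8 103.1] [-19.4 -75.5] [  0.3 -15.7  -0. ] 0.0193942198823518
top l max 158.6 x w nan 0.4 ztop nan 41.1
side l max 155.1 x w -1.3 -1.4 ztop 41.5 41.3
head face ty 84.5 tcp [-19.4 -75.5] 103.1
top pack (array([207., 213.]), array([517.1, 337.4, 119. ,  41.5]), -85.9) [-17.4 142.2] rel -178.0
side pack (array([322., 339.]), array([514.9, 327.9, 108.5,  41.3]), -87.3) [-19.9 132.8] rel -179.4h.py:80: RuntimeWarning: Mean of empty slice.
  if m.sum()>40: print(n,"l max",np.percentile(l[m],97).round(1),"x w",w[q].mean().round(1),w[r].mean().round(1),"ztop",np.median(P[q][:,2]).round(1),np.median(P[r][:,2]).round(1))
  ret = ret.dtype.type(ret / rcount)
  return _methods._mean(a, axis=axis, dtype=dtype,
```

>>> apply_moves(
  rows=[-0.01,0,0,0,0,0,-0.05,0,0,0,0,0,-0.11,0,0,0,0,0,-0.18,0,0,0,0,0,-0.25,0,0,0,0,0,-0.32,0,0,0,0,0,-0.37,0,0,0,0,0,-0.37,0,-0.05,0,0,0,-0.37,0,-0.13,0,0,0,-0.37,0,-0.13,0,0,0],
)

```text
t: 38.1
tool_pos: [0.5352, -0.1003, 0.1891]
tool_rot: [2.172, 2.251, 0.013]
contact_force: [0.4, -0.3, 0.4]
opening: 0.0197
grip_force: 79.8
```

```bash
python3 - <<'E'
from h import *
o=ctrl.get_obs();p=o["tool_pos"]*1000;print(p.round(1),Ti(p),o["contact_force"].round(1),o["opening"])
print("mat corners",ray("top",[(390.8,229.7),(476.7,232),(476.2,283.8),(390.3,281.3)],.003).round(3).tolist())
packs();plan((405,-412,185,0))
im,_=ctrl.get_image("side");cv2.imwrite("pics/s10.png",im)
im,_=ctrl.get_image("top");cv2.imwrite("pics/t10.png",im);cv2.imwrite("pics/t10c.png",cv2.resize(im[180:260,140:270],(780,480),interpolation=cv2.INTER_CUBIC))
E
```

```text
[ 535.2 -100.3  189.1] [ -15.3 -295.9] [ 0.4 -0.3  0.4] 0.019711848035935578
mat corners [[0.457, -0.245], [0.446, -0.523], [0.281, -0.515], [0.292, -0.239]]
top pack (array([208., 213.]), array([517.9, 335.5, 121.3,  42.6]), -86.1) [-16.7 140.3] rel -178.2
side pack (array([322., 339.]), array([515. , 329.1, 106. ,  41.3]), -87.5) [-19.8 134. ] rel -179.6
[-0.5131, -0.2311, -0.0036, 0.0039, 0.0007, 0.0235] rows>=6.8
```

View pics/t10c.png

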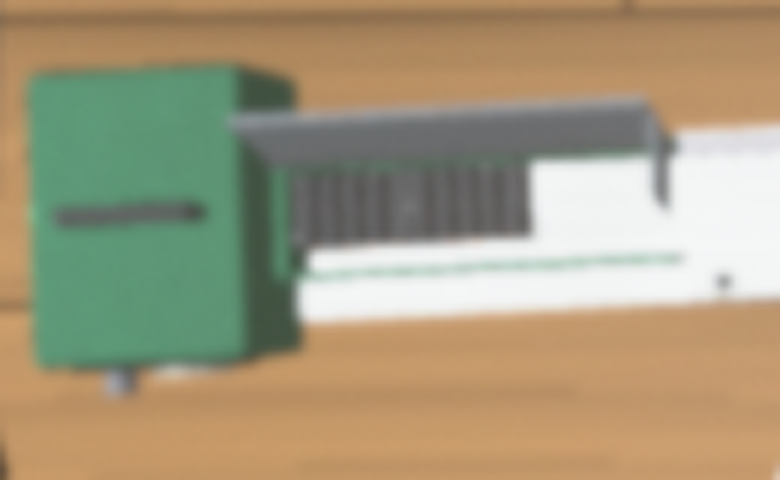

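>>> apply_moves(
  rows=[-0.523,-0.231,-0.004,0.004,0.001,0.023,-0.523,-0.231,-0.004,0.004,0.001,0.023,-0.523,-0.231,-0.004,0.004,0.001,0.023,-0.523,-0.231,-0.004,0.004,0.001,0.023,-0.523,-0.231,-0.004,0.004,0.001,0.023,-0.523,-0.231,-0.004,0.004,0.001,0.023,-0.523,-0.231,-0.004,0.004,0.001,0.023,-0.523,-0.231,-0.004,0.004,0.001,0.023,-0.523,-0.231,-0.004,0.004,0.001,0.023],
)

```text
t: 39.2
tool_pos: [0.4032, -0.4179, 0.1818]
tool_rot: [-2.217, -2.215, 0.003]
contact_force: [0.9, 0.4, -0.9]
opening: 0.0198
grip_force: 79.7
```

```bash
python3 - <<'E'
from h import *
o=ctrl.get_obs();p=o["tool_pos"]*1000;print(p.round(1),o["opening"])
tools()
plan((405,-418,95,0))
E
```

```text
[ 403.2 -417.9  181.8] 0.019827979992240743
top mat [ 371.3 -377.7] [273.6 163.3] 88.0
top light [(array([455., 271.]), array([ 326.7, -441.6,   16. ,   15.6]), 89.3), (array([445., 271.]), array([ 326.5, -408.7,   35.5,   15.3]), -64.6), (array([426., 269.]), array([ 332.6, -348.5,   38.2,   18.8]), 89.3), (array([426., 248.]), array([ 398.4, -356.7,  171.5,   31.5]), 89.3)] 
  steel [(array([408., 270.]), array([ 330.2, -293.2,   80. ,   22.1]), 89.3)]
side mat [ 369.2 -379.1] [274.  166.7] 87.2
side light [(array([409., 138.]), array([ 330.6, -374.5,  118.6,   19. ]), -89.6), (array([389., 131.]), array([ 396.5, -407.1,  149.6,   35. ]), -88.5)] 
  steel [(array([409., 158.]), array([ 327.6, -296. ,   81.8,   18.8]), -89.6)]
[-0.0026, 0.0025, 0.1455, -0.004, -0.0019, 0.0011] rows>=1.7
```

>>> apply_moves(
  rows=[-0.002,0.002,0.07,-0.004,-0.002,0.001,-0.002,0.002,0.12,-0.004,-0.002,0.001,-0.002,0.002,0.14,-0.004,-0.002,0.001,-0.002,0.002,0.146,-0.004,-0.002,0.001,-0.002,0.002,0.146,-0.004,-0.002,0.001,-0.002,0.002,0.146,-0.004,-0.002,0.001],
)

```text
t: 39.9
tool_pos: [0.4057, -0.4202, 0.0983]
tool_rot: [2.217, 2.217, -0.003]
contact_force: [0.1, -0.5, -0.4]
opening: 0.0198
grip_force: 79.7
```

>>> apply_moves(
  rows=[0,0,0.002,0,0,0,0,0,0.002,0,0,0,0,0,0.002,0,0,0,0,0,0.002,0,0,0,0,0,0.002,0,0,0,0,0,-0.05,0,0,0,0,0,-0.12,0,0,0,0,0,-0.22,0,0,0,0,0,-0.22,0,0,0,0,0,-0.22,0,0,0],
  grip=0.5,
)

```text
t: 40.9
tool_pos: [0.4055, -0.4203, 0.2319]
tool_rot: [2.216, 2.214, -0.004]
contact_force: [0.1, -0.8, -0.7]
opening: 0.0426
grip_force: 0.0
```

```bash
python3 - <<'E'
from h import *
o=ctrl.get_obs();p=o["tool_pos"]*1000;print(p.round(1),o["opening"])
tools()
# to fence side of the open cover, high, then beside it
plan((620,0,260,45),)
plan((*T(75,103),260,92.1),start=(620,0,260,45));print(T(75,103))
E
```

```text
[ 405.5 -420.3  231.9] 0.042570371584988505
top mat [ 371.3 -377.7] [273.6 163.3] 88.0
top light [(array([454., 274.]), array([ 318.1, -433.7,   62.9,   26.8]), 85.2), (array([429., 269.]), array([ 332.5, -358. ,   57.1,   18.8]), 89.3), (array([428., 245.]), array([ 404.7, -361.7,  206.5,   31.5]), 89.3)] 
  steel [(array([408., 270.]), array([ 330.2, -293.2,   80. ,   22.1]), 89.3)]
side mat [ 369.8 -379. ] [273.2 167.5] 87.4
side light [(array([409., 138.]), array([ 330.6, -374.5,  118.6,   19. ]), -89.6), (array([385., 143.]), array([ 408.7, -357. ,  247.4,   30.3]), -88.1)] 
  steel [(array([409., 159.]), array([ 327.6, -296. ,   81.8,   18.8]), -89.6)]
[0.6978, 0.3592, -0.056, -0.0003, 0.0009, -0.5005] rows>=9.4
[0.3662, 0.3447, 0.0, 0.0, 0.0, -0.5233] rows>=6.0
[610.87532754 301.57910271]
```

>>> apply_moves(
  rows=[0.698,0.359,-0.056,0,0.001,-0.5,0.698,0.359,-0.056,0,0.001,-0.5,0.698,0.359,-0.056,0,0.001,-0.5,0.698,0.359,-0.056,0,0.001,-0.5,0.698,0.359,-0.056,0,0.001,-0.5,0.698,0.359,-0.056,0,0.001,-0.5,0.698,0.359,-0.056,0,0.001,-0.5,0.698,0.359,-0.056,0,0.001,-0.5,0.698,0.359,-0.056,0,0.001,-0.5,0.698,0.359,-0.056,0,0.001,-0.5,0.698,0.359,-0.056,0,0.001,-0.5],
  grip=0.0,
)

```text
t: 42.1
tool_pos: [0.6201, 0.0026, 0.2577]
tool_rot: [-1.196, -2.901, 0.003]
contact_force: [0.3, -0.3, -0.4]
opening: -0.0
grip_force: 0.0
```

>>> apply_moves(
  rows=[0.366,0.345,0,0,0,-0.523,0.366,0.345,0,0,0,-0.523,0.366,0.345,0,0,0,-0.523,0.366,0.345,0,0,0,-0.523,0.366,0.345,0,0,0,-0.523,0.366,0.345,0,0,0,-0.523,0.366,0.345,0,0,0,-0.523,0.366,0.345,0,0,0,-0.523,0.366,0.345,0,0,0,-0.523],
)

```text
t: 43.0
tool_pos: [0.6114, 0.2996, 0.2587]
tool_rot: [0.053, -3.139, 0.005]
contact_force: [0.1, -0.3, 0.4]
opening: 0.0001
grip_force: 0.0
```

```bash
python3 - <<'E'
from h import *
o=ctrl.get_obs();p=o["tool_pos"]*1000;print(p.round(1),Ti(p),o["opening"],o["q"].round(2))
plan((*T(60,103),180,92.1))
for f in np.arange(1.7,-.01,-.1):
    print(round(f,1),round(6-60*np.cos(f)+4*np.sin(f)+11,1),round(60+60*np.sin(f)+4*np.cos(f)+72.6,1),end=" | ")
im,_=ctrl.get_image("side");cv2.imwrite("pics/s11.png",cv2.resize(im[200:400,170:470],(780,520),interpolation=cv2.INTER_CUBIC))
E
```

```text
[611.4 299.6 258.7] [ 75.4 101. ] 0.00014833747929309335 [ 0.35  0.21  1.51 -0.    1.42 -1.26]
[0.0254, 0.0037, 0.1312, -0.002, -0.0013, -0.0019] rows>=1.6
1.7 28.7 191.6 | 1.6 22.8 192.5 | 1.5 16.7 192.7 | 1.4 10.7 192.4 | 1.3 4.8 191.5 | 1.2 -1.0 190.0 | 1.1 -6.7 187.9 | 1.0 -12.1 185.2 | 0.9 -17.2 182.1 | 0.8 -21.9 178.4 | 0.7 -26.3 174.3 | 0.6 -30.3 169.8 | 0.5 -33.7 164.9 | 0.4 -36.7 159.6 | 0.3 -39.1 154.2 | 0.2 -41.0 148.4 | 0.1 -42.3 142.6 | -0.0 -43.0 136.6 |
```

View pics/s11.png

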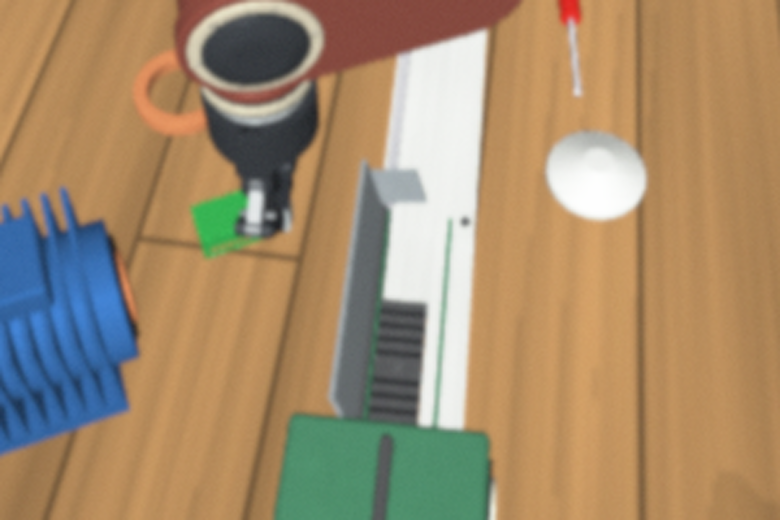

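>>> apply_moves(
  rows=[0.02,0.003,0.06,-0.002,-0.001,-0.002,0.026,0.003,0.1245,-0.002,-0.001,-0.002,0.026,0.003,0.1245,-0.002,-0.001,-0.002,0.045,0.003,0.1245,-0.002,-0.001,-0.002,0.059,0.003,0.1245,-0.002,-0.001,-0.002,0.07,0.003,0.122,-0.002,-0.001,-0.002,0.079,0.003,0.121,-0.002,-0.001,-0.002,0.088,0.003,0.12,-0.002,-0.001,-0.002,0.097,0.003,0.1195,-0.002,-0.001,-0.002,0.107,0.003,0.1195,-0.002,-0.001,-0.002,0.117,0.003,0.1195,-0.002,-0.001,-0.002,0.127,0.003,0.121,-0.002,-0.001,-0.002,0.136,0.003,0.123,-0.002,-0.001,-0.002,0.146,0.003,0.126,-0.002,-0.001,-0.002],
)

```text
t: 44.45
tool_pos: [0.5234, 0.2998, 0.1844]
tool_rot: [-0.061, 3.139, 0.002]
contact_force: [1.1, -0.2, -0.1]
opening: -0.0001
grip_force: 0.5
```

```bash
python3 - <<'E'
from h import *
o=ctrl.get_obs();p=o["tool_pos"]*1000;t=Ti(p);print(p.round(1),t,o["contact_force"].round(1),o["opening"])
for f in np.arange(1.,-.01,-.1):
    print(round(f,1),round(-(6-60*np.cos(f)+4*np.sin(f)+11-t[0])/600,4),round((p[2]-(60+60*np.sin(f)+4*np.cos(f)+72.6))/600,4),end=" | ")
E
```

```text
[523.4 299.8 184.4] [-12.5 104.4] [ 1.1 -0.2 -0.1] -0.00011459718939445235
1.0 -0.0007 -0.0015 | 0.9 0.0078 0.0038 | 0.8 0.0157 0.0099 | 0.7 0.023 0.0168 | 0.6 0.0296 0.0243 | 0.5 0.0354 0.0325 | 0.4 0.0403 0.0412 | 0.3 0.0444 0.0504 | 0.2 0.0475 0.0599 | 0.1 0.0497 0.0697 | 0.0 0.0508 0.0796 |
```

>>> apply_moves(
  rows=[0.008,0,0.004,0,0,0,0.016,0,0.01,0,0,0,0.023,0,0.017,0,0,0,0.03,0,0.0245,0,0,0,0.0355,0,0.0325,0,0,0,0.04,0,0.041,0,0,0,0.0445,0,0.0505,0,0,0,0.0475,0,0.06,0,0,0,0.05,0,0.07,0,0,0,0.051,0,0.075,0,0,0,0.051,0,0.079,0,0,0,0.051,0,0.082,0,0,0,0.051,0,0.082,0,0,0],
)

```text
t: 45.75
tool_pos: [0.4935, 0.2988, 0.1366]
tool_rot: [-0.061, 3.14, 0.002]
contact_force: [-4.1, -1.4, 7.7]
opening: -0.0002
grip_force: 3.6
```

>>> apply_moves(
  rows=[0,0,0.002,0,0,0,0,0,0.004,0,0,0,0,0,0.004,0,0,0],
)

```text
t: 46.05
tool_pos: [0.4937, 0.2989, 0.1364]
tool_rot: [-0.061, 3.141, 0.001]
contact_force: [-10.0, -4.1, 18.0]
opening: -0.0
grip_force: 9.2
```

>>> apply_moves(
  rows=[0,0,-0.05,0,0,0,0,0,-0.13,0,0,0,0,0,-0.22,0,0,0,0.15,-0.25,-0.3,0,0,0,0.3,-0.5,-0.3,0,0,0,0.3,-0.5,-0.3,0,0,0,0.3,-0.5,-0.3,0,0,0,0.3,-0.5,-0.3,0,0,0,0.3,-0.5,-0.3,0,0,0,0.3,-0.5,-0.3,0,0,0,0.3,-0.5,-0.3,0,0,0,0.3,-0.5,-0.3,0,0,0],
)

```text
t: 47.25
tool_pos: [0.3247, -0.0092, 0.3128]
tool_rot: [-0.054, 3.137, 0.002]
contact_force: [0.4, 0.6, 0.2]
opening: 0.0001
grip_force: 0.0
```

```bash
python3 - <<'E'
from h import *
o=ctrl.get_obs();print(o["tool_pos"].round(3))
for n in("top","side"):
    im,D=ctrl.get_image(n);P=height(n,D)*1000;cv2.imwrite(f"pics/{n}12.png",im)
    c,s=np.cos(np.radians(TH)),np.sin(np.radians(TH));d=P[...,:2]-O
    tx=c*d[...,0]+s*d[...,1];ty=-s*d[...,0]+c*d[...,1]
    for a,b in((-64,-50),(-45,-30),(-25,-5)):
        m=(tx>a)&(tx<b)&(ty>20)&(ty<190);print(n,a,b,m.sum(),np.median(P[m][:,2]).round(1))
tools()
a=cv2.imread("pics/side12.png");b=cv2.imread("pics/top12.png")
cv2.imwrite("pics/v12.png",np.hstack([cv2.resize(a[60:400,200:460],(400,523)),cv2.resize(b[100:300,150:500],(400,229)) if 0 else cv2.copyMakeBorder(cv2.resize(b[90:300,140:500],(400,233)),0,290,0,0,0)]))
E
```

```text
[ 0.325 -0.009  0.313]
top -64 -50 251 63.7
top -45 -30 264 63.5
top -25 -5 352 63.7
side -64 -50 483 64.1
side -45 -30 522 64.0
side -25 -5 686 64.0
top mat [ 370.6 -378.3] [273.7 163.4] 87.5
top light [(array([437., 269.]), array([ 332.2, -384.9,  110.9,   18.8]), 89.3), (array([434., 245.]), array([ 404.5, -379.2,  241.4,   31.5]), 89.3)] 
  steel [(array([408., 270.]), array([ 330.2, -293.2,   80. ,   22.1]), 89.3)]
side mat [ 368.1 -378.9] [274.3 168.2] 87.0
side light [(array([409., 138.]), array([ 330.5, -374.5,  118.6,   19. ]), -89.6), (array([385., 143.]), array([ 408.7, -356.9,  247.7,   30.3]), -88.1)] 
  steel [(array([409., 159.]), array([ 327.6, -296. ,   81.8,   18.8]), -89.6)]
```

View pics/v12.png

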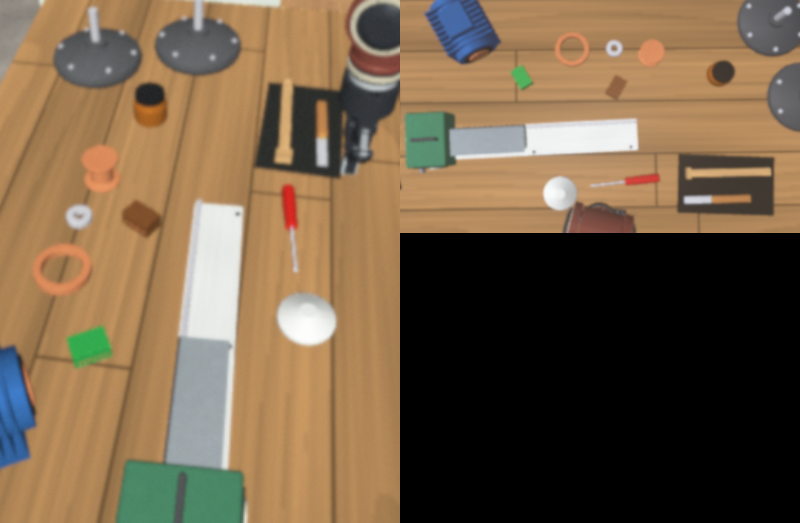

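The cover is shut: it measures level at z 64 all over. Both tools lie on the mat and the other things on the bench are where they were. I'm handing the job in.

```bash
python3 -c "
from station import ctrl
print(ctrl.finish_job())"
```

```text
the job is handed in; nothing more can be done
None
```

The job is handed in, result not shown: both packs on the bench (only two were there) are inside the tester at the end stop and along the fence, the cover is shut, both tools are on the mat, and nothing else was moved.

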